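# Find and seat the rocking lid in the food tray

## Task

One of the five lidded tubs in the blue food tray has a lid that was never snapped on: it looks like the others but rocks when it is pressed near its edge. Press the lids lightly with a fingertip until you find the one that rocks, then press that lid down at its middle until it is fully home and level. Press the good lids only lightly, lift nothing out of the tray, and leave the can, the bottles and everything on the bench where they are.

Things in the scene. Friction and masses are not known exactly. Their poses are not given: they have to be found in the camera images.
- tray: light-blue open locker tray, 250 (its x) by 370 (its y) by 58 mm high, fixed; origin on the bench under its centre. Its foam bed is 28 mm above the bench, with six places: x = -62, +62 by y = -115, 0, +115 mm. Five hold cream tubs sunk in the foam, with alike white lids, tops 74 to 82 mm above the bench, 30 mm or more apart; the sixth (x -62, y +115) a small can. Which is where changes.
- lid_1: white round press-on lid of tub_1, 76 mm across, flat on top, skirt 13 mm deep, a small pull tab 12 mm down the skirt at its +x, reaching 12 mm out. Origin at the centre of the top face, z up. All five lids look alike. Four are snapped on and stay level with their tub however they are pressed.
- lid_2: lid of tub_2, same as lid_1. The one loose lid (any of the five) is perched on its bead 4 mm above home; tubs stand at unequal depths, so its height does not give it away. Pressed with 2 to 5 N at 20 to 25 mm from its centre, on any side, it tips about 0.12 rad down under the finger; let go, it swings level.
- lid_3: lid of tub_3, same as lid_1. The loose lid is held up by a stiff snap: pressed within 5 mm of its middle with more than 14 N (20 N is sure) it goes 4 mm down onto the rim, while the tub sinks some 10 mm in the foam, so 14 mm of travel in all; it then stays down and no longer rocks. Pressed near its edge it only tips.
- lid_4: lid of tub_4, same as lid_1. Pressing a snapped-on lid lightly means with less than 12 N (less than 6 mm of sinking); a harder press bursts its seal. The loose lid may be pressed as hard as it needs.
- lid_5: lid of tub_5, same as lid_1.
- tub_1: round cream tub under lid_1, 69 mm across, its foot hidden in the foam; it cannot shift sideways. Origin on its axis, 70 mm below the top of its lid as found, z up. It stands on soft foam: pressed, it sinks straight down with its lid about 1 mm per 2 N, 14 mm at most, and comes back when let go.
- tub_2: tub under lid_2, same as tub_1.
- tub_3: tub under lid_3, same as tub_1.
- tub_4: tub under lid_4, same as tub_1.
- tub_5: tub under lid_5, same as tub_1.
- can_small: small food can standing on the foam among the tubs, 66 mm across, 48 mm high; origin at the centre of its underside
- dropper_1: small white condiment bottle standing on the foam between four tubs, 25 mm across, 66 mm high (top 94 mm above the bench); origin at the centre of its underside
- dropper_2: a second bottle like dropper_1, between the other four places
- can_tall: food can on the bench right of the tray, 72 mm across, 85 mm high; origin at the centre of its underside
- tape_roll: roll of grey tape lying on the bench right of the tray, 96 mm across, 25 mm high; origin at the centre of its underside
- torch: black torch lying on the bench left of the tray, 122 mm long, 32 mm thick; origin under its middle
- spoon: steel spoon, 170 mm long, lying on the bench left of the tray; origin under its middle
- notebook: ring-bound notebook, 150 by 200 by 20 mm, lying on the bench left of the tray; origin under its centre
Things that resemble listed ones, but are neither listed nor needed, are in the scene too. What is shaped like the part that bears lid_4 but orange or red is not meant.

How it is judged:
On the way:
1. a lid rocks under a press: it is tipped by more than 0.05 rad for 0.1 s (angle between any of lid_1, lid_2, lid_3, lid_4, lid_5's own z axis and vertical above 0.05 rad), for 0.1 s.
At the end, for the whole second after the job is handed in: The lid that rocked is pressed home, 3 mm or more (home is 4 mm) lower on its tub than it was; all five lids are level within 0.03 rad and at rest, all tubs within 2 mm of where they stood, and no can, bottle or thing on the bench has moved 30 mm or more ((z of lid_1 in the frame of tub_1 below 0.067 m or z of lid_2 in the frame of tub_2 below 0.067 m or z of lid_3 in the frame of tub_3 below 0.067 m or z of lid_4 in the frame of tub_4 below 0.067 m or z of lid_5 in the frame of tub_5 below 0.067 m) and z of lid_1 in the frame of tub_1 between 0.064 and 0.072 m and z of lid_2 in the frame of tub_2 between 0.064 and 0.072 m and z of lid_3 in the frame of tub_3 between 0.064 and 0.072 m and z of lid_4 in the frame of tub_4 between 0.064 and 0.072 m and z of lid_5 in the frame of tub_5 between 0.064 and 0.072 m and angle between each of lid_1, lid_2, lid_3, lid_4, lid_5's own z axis and vertical below 0.03 rad and linear speed of each of lid_1, lid_2, lid_3, lid_4, lid_5 below 0.01 m/s and distance of each of tub_1, tub_2, tub_3, tub_4, tub_5 from where it was at the start of the episode below 0.002 m and distance of each of can_small, dropper_1, dropper_2, can_tall, tape_roll, torch, spoon, notebook from where it was at the start of the episode below 0.03 m); the robot touches nothing.
It fails at once if a snapped-on lid (one that bears level on its rim and has not just been pressed home) is pressed with more than 12 N ((contact force between lid_1 and the fingers above 12 N and contact force between lid_1 and tub_1 above 1 N and z of lid_1 in the frame of tub_1 above 0.068 m and angle between lid_1's own z axis and vertical below 0.03 rad) or (contact force between lid_2 and the fingers above 12 N and contact force between lid_2 and tub_2 above 1 N and z of lid_2 in the frame of tub_2 above 0.068 m and angle between lid_2's own z axis and vertical below 0.03 rad) or (contact force between lid_3 and the fingers above 12 N and contact force between lid_3 and tub_3 above 1 N and z of lid_3 in the frame of tub_3 above 0.068 m and angle between lid_3's own z axis and vertical below 0.03 rad) or (contact force between lid_4 and the fingers above 12 N and contact force between lid_4 and tub_4 above 1 N and z of lid_4 in the frame of tub_4 above 0.068 m and angle between lid_4's own z axis and vertical below 0.03 rad) or (contact force between lid_5 and the fingers above 12 N and contact force between lid_5 and tub_5 above 1 N and z of lid_5 in the frame of tub_5 above 0.068 m and angle between lid_5's own z axis and vertical below 0.03 rad)).
It fails at once if a lid or a tub is lifted: a lid's top comes more than 92 mm above the bench (z of any of lid_1, lid_2, lid_3, lid_4, lid_5 in the frame of tray above 0.092 m).
It fails at once if a can, a bottle or a thing on the bench is moved by more than 30 mm, lifted or knocked over (distance of any of can_small, dropper_1, dropper_2, can_tall, tape_roll, torch, spoon, notebook from where it was at the start of the episode above 0.03 m or angle between any of can_small, dropper_1, dropper_2, can_tall's own z axis and vertical above 0.6 rad).
It also fails if it takes over 54 s, if anything falls off the work surface, if the arm or the gripper's body presses on something with over 40 N, if the wrist force passes 120 N, or if a joint passes its speed limit or range.

## Robot

A 6-joint arm with a two-finger parallel gripper is mounted at the origin on the work surface. World frame = base frame: x ahead of the robot, y to its left, z up, the work surface at z = 0. Lengths are in m, angles in rad, forces in N, time in s.
With the tool pointing down it reaches from about 0.375 to 0.9 m from the base axis. Payload 3.1 kg.
Tool frame: the origin (TCP) lies between the finger pads; the fingertips stand 11 mm ahead of it and the grasp point (between the pads) lies 8 mm behind it; z points along the fingers, y is the direction in which the jaws open and shut (so a half turn about z gives the same grasp; the last joint's range is limited). The gripper opens to 85 mm and grips with 20 to 120 N. Pads are 22 mm wide; open, the fingers measure 114 mm over their backs; the gripper's body (76 mm by 85 mm) begins 54 mm behind the grasp point. The pads swing forward as they close: fully open they stand 13 mm farther back than shut.
Start: joints at [1.036, 0.527, 1.433, -0, 1.181, -0.178], TCP at [0.218, 0.586, 0.242] pointing down, gripper open.
Joint ranges: [-3.08, 3.08], [-0.75, 2.2], [0.22, 2.44], [-1.43, 4.57], [0, 2.65], [-2.85, 2.85]. Speed limits (rad/s): [2.79, 2.79, 3.14, 3.14, 3.14, 3.14].

## Interface

Orientations are given as a unit quaternion [x, y, z, w].
In Python, from station import manip gives the robot as it stands. The module is installed in compiled form; this text tells all that it offers.
- The arm moves only by the tool arm_command, never from a script. Its argument "rows" is a list of rows, each a list of 3 entries, a list of its own where there are three numbers: the shift along the world's x, y, z in mm, then the turn about the world's z in rad, then the closure, from -1 (fully open) to 1 (shut), so that 0 is half open. A call has 1 to 12 rows; each row shifts and turns the commanded pose from where the row before left it; what a row does not reach is not made up. A row lasts 1/8 s, in which the tool goes at most 62.5 mm and 10.7 degrees, less where a joint would pass 70% of its speed; a pose out of reach is approached as far as the arm can. A call with a gripper value outside its range is refused whole. The fingers move at their own pace and stop on an object; "squeeze" is the grip in N (left out, the last holds). Time passes only in rows, so rows that do not move let the fingers close. It gives the time, the measured TCP pose, the force and the opening at its end, in the units of the state.
- manip.sense(): the state, without advancing time (a new reading comes with each control period).
- manip.snapshot(name): name is "side" or "top" or "wrist"; returns the picture (384x512x3 uint8, blue, green, red); there is no depth.
- manip.get_calibration(name): a dict with "fovy" (degrees; the focal length in pixels is half the picture's height over the tangent of half this angle, whatever the lens; pixels are square), "cx", "cy" (the principal point, pixels), "R" (3x3) and "t" (3): a world point X has camera coordinates R X + t. Camera axes: x right, y down, z forward; pixel columns grow to the right and rows downward; lengths in m; the calibration is good to about 2 mm. The wrist camera is an equidistant fisheye: a pixel r from the principal point sees the ray r / f radians off the axis. A picture is of the moment at which its call begins: read the wrist's pose just before it. get_calibration takes no time and is no camera call; for the wrist camera it gives the pose at the moment of the call.
- manip.sign_off(): hands the job in, once; it reports no verdict.
The state is a dict: "t": time; "q": joint angles; "qd": joint speeds; "tau": joint torques, N m; "tcp_pos": TCP position; "tool_rot": TCP orientation; "force": force on the tool from outside, world axes, zero at the start; "ft_torque": the same for the moment, N m; "finger_gap": opening from 0.0 (shut) to 1.0 (fully open).
Only numpy, scipy, OpenCV 4.12 (cv2) and the standard library are available. Lean on these libraries where they do the work, as an engineer would, in place of code of your own. Each camera call takes 0.05 s, during which the arm holds its last target.

## Working session

There is one attempt and no reset: what is moved stays moved. The work goes in short steps, Python scripts to look and compute and a tool call to move; the robot and the scene stay as the last step left them, time stands still between calls to the robot, and variables do not carry over. Pictures are saved under pics/ and viewed, and the job is handed in when it is done.

Besides the shell and the picture viewer there is one more tool, called by a JSON object that holds its "name" and its "arguments", one argument or row to a line. arm_command: Moves the arm, as the interface text tells. Its arguments: {"type":"object","properties":{"rows":{"type":"array","items":{"type":"array"}},"squeeze":{"type":"number"}},"required":["rows"]}

```bash
mkdir -p pics; python3 - <<'E'
from station import manip
import cv2,numpy as np
s=manip.sense();print({k:np.round(v,3) for k,v in s.items()})
for n in("top","side"):
    c=manip.get_calibration(n);print(n,c)
    np.savez(f'cal_{n}',R=c['R'],t=c['t'],f=c['fovy'],cx=c['cx'],cy=c['cy'])
    cv2.imwrite(f'pics/{n}0.png',manip.snapshot(n))
E
```

```text
{'t': np.float64(0.0), 'q': array([ 1.037,  0.528,  1.434,  0.   ,  1.181, -0.178]), 'qd': array([-0.   ,  0.001, -0.001, -0.001, -0.   , -0.001]), 'tau': array([-0.0000e+00, -4.4235e+01, -1.7803e+01, -0.0000e+00,  8.0000e-03,
        0.0000e+00]), 'tcp_pos': array([0.217, 0.585, 0.241]), 'tool_rot': array([ 0.177,  0.984, -0.001, -0.   ]), 'force': array([-0.476,  0.656, -0.282]), 'ft_torque': array([-0.013, -0.036,  0.012]), 'finger_gap': np.float64(1.004)}
top {'fovy': 53.18214093474116, 'cx': 247.92164567921944, 'cy': 194.25909974069964, 'R': array([[ 8.07489736e-02, -9.96734467e-01,  7.41965894e-05],
       [-9.75015182e-01, -7.90048725e-02, -2.07614123e-01],
       [ 2.06942015e-01,  1.66922846e-02, -9.78210801e-01]]), 't': array([-0.02370038,  0.52120503,  1.26158805])}
side {'fovy': 48.25743460197655, 'cx': 257.8115172962278, 'cy': 194.581856606564, 'R': array([[ 8.65969805e-01, -5.00096217e-01, -2.64302884e-04],
       [-3.53502259e-01, -6.11752765e-01, -7.07668501e-01],
       [ 3.53740653e-01,  6.12912986e-01, -7.06544565e-01]]), 't': array([-0.44779028,  0.22906042,  1.11088749])}
```

View pics/top0.png

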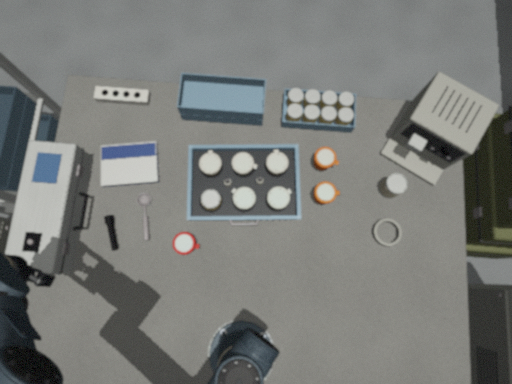

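View pics/side0.png

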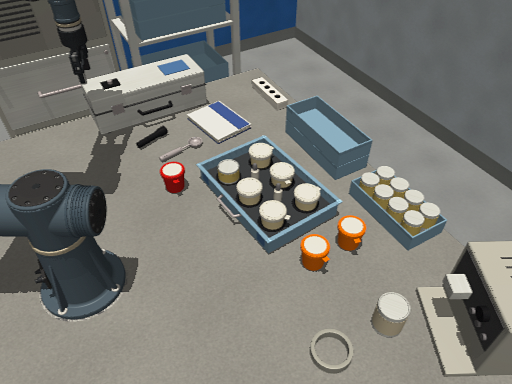

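```bash
cat > h.py <<'E'
import numpy as np,cv2
def cal(n):
    d=np.load(f'cal_{n}.npz');return {k:d[k] for k in d}
def ray2plane(c,uv,z):
    f=192/np.tan(np.radians(float(c['f']))/2)
    d=np.array([(uv[0]-c['cx'])/f,(uv[1]-c['cy'])/f,1.])
    o=-c['R'].T@c['t'];w=c['R'].T@d
    return o+w*(z-o[2])/w[2]
def proj(c,X):
    f=192/np.tan(np.radians(float(c['f']))/2)
    p=c['R']@np.array(X)+c['t'];return np.array([c['cx']+f*p[0]/p[2],c['cy']+f*p[1]/p[2]])
E
python3 - <<'E'
from h import *
for n in("top","side"):
    im=cv2.imread(f'pics/{n}0.png');c=cal(n)
    b=(180,138,130,90) if n=='top' else (190,130,160,125)
    x,y,w,h=b
    k=5
    cv2.imwrite(f'pics/{n}0c.png',cv2.resize(im[y:y+h,x:x+w],None,fx=k,fy=k,interpolation=cv2.INTER_CUBIC))
    hsv=cv2.cvtColor(im,cv2.COLOR_BGR2HSV)
    m=((hsv[...,2]>185)&(hsv[...,1]<60)).astype(np.uint8)
    N,l,st,ce=cv2.connectedComponentsWithStats(m)
    for i in range(1,N):
        if st[i,4]>60 and x<ce[i,0]<x+w and y<ce[i,1]<y+h:
            print(n,st[i],ce[i].round(1),ray2plane(c,ce[i],.078).round(4))
E
```

```text
top [200 151  20  22 318] [209.7 162.4] [0.6172 0.1578 0.078 ]
top [267 150  21  22 312] [276.8 161.6] [ 0.6385 -0.0715  0.078 ]
top [233 153  23  20 316] [242.7 162.4] [0.6264 0.0449 0.078 ]
top [268 187  23  21 351] [278.5 196.9] [ 0.5158 -0.0853  0.078 ]
top [233 188  22  20 349] [243.6 197.3] [0.5049 0.0316 0.078 ]
top [203 191  16  16 212] [210.3 198.4] [0.4921 0.1429 0.078 ]
top [213 211  88   8 114] [258.3 217. ] [ 0.4422 -0.0225  0.078 ]
side [249 143  25  15 278] [260.2 149.9] [0.6189 0.1608 0.078 ]
side [219 160  19  13 199] [227.9 166.1] [0.4932 0.1424 0.078 ]
side [270 162  24  17 305] [281.5 169.9] [0.6265 0.0449 0.078 ]
side [237 178  25  18 341] [248.9 186.1] [0.5058 0.0324 0.078 ]
side [294 183  26  19 367] [306.8 192.1] [ 0.6382 -0.073   0.078 ]
side [259 200  27  20 411] [272.3 209.7] [ 0.516  -0.0823  0.078 ]
side [304 237  22  17 293] [314.7 244.6] [ 0.5465 -0.2414  0.078 ]
```

View pics/top0c.png

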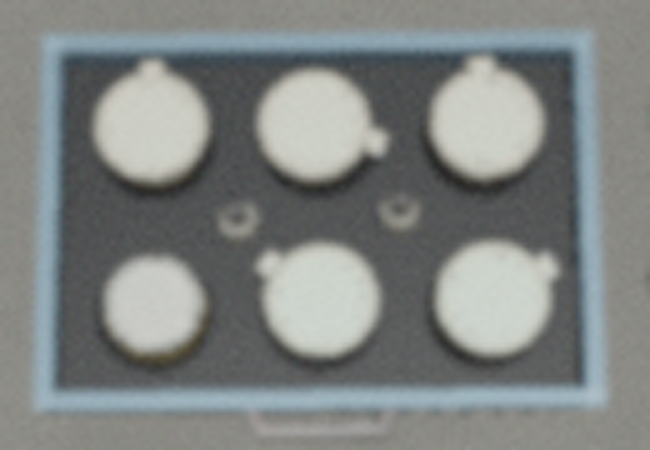

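View pics/side0c.png

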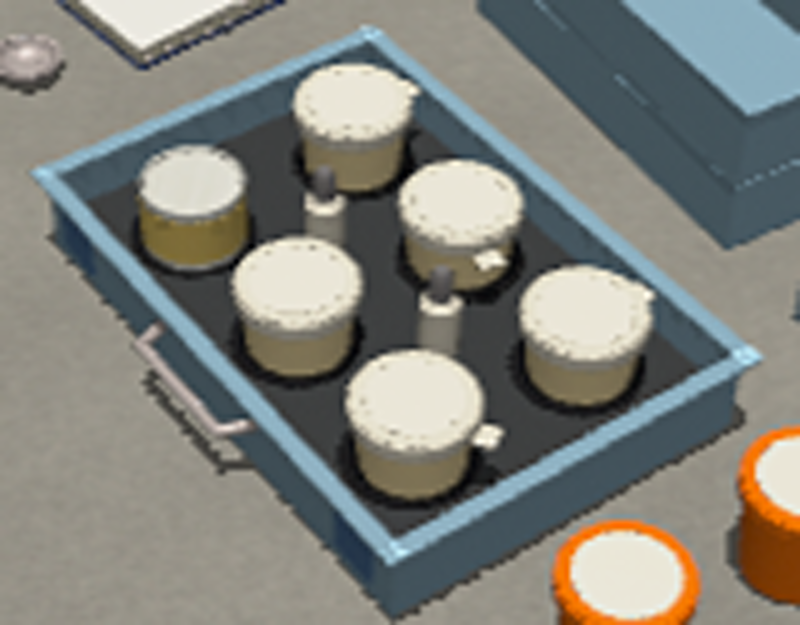

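```bash
cat > fit.py <<'E'
from h import *
loc=np.array([[62,115],[62,0],[62,-115],[-62,0],[-62,-115],[-62,115]])/1000.
app=np.array([[.617,.158],[.6264,.0449],[.6385,-.0715],[.505,.032],[.516,-.084],[.492,.143]])
def rig(A,B):
    a=A-A.mean(0);b=B-B.mean(0);th=np.arctan2((a[:,0]*b[:,1]-a[:,1]*b[:,0]).sum(),(a*b).sum())
    R=np.array([[np.cos(th),-np.sin(th)],[np.sin(th),np.cos(th)]]);return th,R,B.mean(0)-R@A.mean(0)
P={}
for n in("top","side"):
    c=cal(n);im=cv2.imread(f'pics/{n}0.png');K=8
    pts=[]
    for a in app:
        u=proj(c,[*a,.078]).round().astype(int);w=22
        cr=cv2.resize(im[u[1]-w:u[1]+w,u[0]-w:u[0]+w],None,fx=K,fy=K,interpolation=cv2.INTER_CUBIC)
        hsv=cv2.cvtColor(cr,cv2.COLOR_BGR2HSV)
        m=((hsv[...,2]>(165 if n=='top' else 190))&(hsv[...,1]<70)).astype(np.uint8)
        m=cv2.morphologyEx(m,cv2.MORPH_CLOSE,np.ones((15,15),np.uint8))
        m=cv2.morphologyEx(m,cv2.MORPH_OPEN,cv2.getStructuringElement(cv2.MORPH_ELLIPSE,(75,75)))
        cs,_=cv2.findContours(m,0,2);cc=min(cs,key=lambda q:np.linalg.norm(q.reshape(-1,2).mean(0)-w*K))
        e=cv2.fitEllipse(cc);uv=(np.array(e[0])+.5)/K-.5+u-w
        pts.append(uv);print(n,uv.round(2),(np.array(e[1])/K).round(1))
    P[n]=np.array(pts)
    B=np.array([ray2plane(c,p,.078)[:2] for p in pts]);th,R,t=rig(loc,B)
    print(n,'yaw',th,'t',t,'res mm',((loc@R.T+t-B)*1000).round(1).tolist());print((loc@R.T+t).round(4).tolist())
# triangulate
for i in range(6):
    A=[];b=[]
    for n in P:
        c=cal(n);p1=ray2plane(c,P[n][i],0);p2=ray2plane(c,P[n][i],.1);d=(p2-p1)/np.linalg.norm(p2-p1)
        M=np.eye(3)-np.outer(d,d);A.append(M);b.append(M@p1)
    print(i,np.linalg.solve(sum(A),sum(b)).round(4))
E
python3 fit.py
```

```text
top [209.73 162.59] [20.7 21.3]
top [242.42 162.33] [20.4 21.3]
top [276.87 161.83] [20.7 21.3]
top [243.73 197.35] [21.4 22.4]
top [278.33 197.02] [21.5 22.3]
top [210.14 198.33] [17.7 18.1]
top yaw 0.10139361091506263 t [0.56556674 0.03698819] res mm [[-1.0, 0.1], [0.7, -2.7], [1.0, 0.6], [-0.9, -0.6], [0.2, 1.0], [-0.0, 1.6]]
[[0.6156, 0.1577], [0.6272, 0.0433], [0.6389, -0.0711], [0.5039, 0.0307], [0.5155, -0.0837], [0.4922, 0.1451]]
side [260.08 149.82] [14.6 22.4]
side [281.65 169.85] [15.8 23.2]
side [306.74 192.04] [17.6 25.2]
side [248.96 185.97] [17.3 24.3]
side [272.51 209.66] [19.4 26.2]
side [227.95 166.14] [12.5 18.8]
side yaw 0.09889499092030364 t [0.5666119  0.03767359] res mm [[-1.7, -3.0], [1.4, -1.2], [1.4, 2.0], [-1.3, -1.3], [-0.2, -0.3], [0.4, 3.9]]
[[0.617, 0.1582], [0.6283, 0.0438], [0.6397, -0.0706], [0.5049, 0.0316], [0.5163, -0.0829], [0.4936, 0.146]]
0 [0.6158 0.157  0.082 ]
1 [0.6271 0.0459 0.0771]
2 [ 0.6385 -0.0719  0.0772]
3 [0.5048 0.0311 0.08  ]
4 [ 0.515  -0.0846  0.0806]
5 [0.4932 0.1435 0.0767]
```

{"name": "arm_command", "arguments": {
  "rows": [
    [[35,-35,0],0.038,1],
    [[35,-35,0],0.038,1],
    [[35,-35,0],0.038,1],
    [[35,-35,0],0.038,1],
    [[35,-35,0],0.038,1],
    [[35,-35,0],0.038,1],
    [[35,-35,0],0.038,1],
    [[35,-35,0],0.038,1],
    [[35,-35,0],0.038,1],
    [[35,-35,0],0.038,1],
    [[35,-35,0],0.038,1],
    [[35,-35,0],0.038,1]
  ],
  "squeeze": 30
}}

```text
t: 1.6
tcp_pos: [0.6384, 0.1646, 0.2417]
tool_rot: [-0.051, 0.999, 0.0, -0.001]
force: [0.1, 0.2, -0.5]
finger_gap: -0.001
```

```bash
python3 - <<'E'
from station import manip
import cv2,numpy as np
c=manip.get_calibration('wrist');im=manip.snapshot('wrist');cv2.imwrite('pics/w1.png',im)
np.savez('cal_w1',R=c['R'],t=c['t'],f=c['fovy'],cx=c['cx'],cy=c['cy']);print(c)
E
```

```text
{'fovy': 65.70646984690485, 'cx': 254.2365983171714, 'cy': 196.27350269330515, 'R': array([[-1.00278620e-01,  9.94959234e-01,  5.67308622e-04],
       [ 9.48343629e-01,  9.54078747e-02,  3.02558588e-01],
       [ 3.00979335e-01,  3.08781611e-02, -9.53130620e-01]]), 't': array([-0.09980709, -0.65966501,  0.1825317 ])}
```

View pics/w1.png

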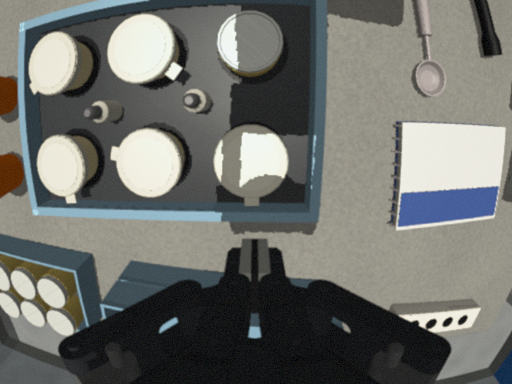

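```bash
cat >> h.py <<'E'
def fray(c,uv,z):
    f=192/np.tan(np.radians(float(c['f']))/2)
    v=np.array([uv[0]-c['cx'],uv[1]-c['cy']]);r=np.linalg.norm(v);a=r/f
    d=np.array([*(v/r*np.sin(a)),np.cos(a)]);o=-c['R'].T@c['t'];w=c['R'].T@d
    return o+w*(z-o[2])/w[2]
E
python3 - <<'E'
from h import *
c=cal('w1')
for n,uv,z in [('A',(251,161),.082),('B',(149,161),.077),('C',(63,165),.077),('D',(140,46),.08),('E',(56,62),.0806),('can',(251,42),.076)]:print(n,fray(c,uv,z).round(4))
E
```

```text
A [0.6164 0.1591 0.082 ]
B [0.6265 0.0517 0.077 ]
C [ 0.6384 -0.0619  0.077 ]
D [0.506  0.0349 0.08  ]
E [ 0.5176 -0.0721  0.0806]
can [0.4974 0.1472 0.076 ]
```

{"name": "arm_command", "arguments": {
  "rows": [
    [[0,-5,-45],0,1],
    [[0,0,-45],0,1],
    [[0,0,-45],0,1],
    [[0,0,-6],0,1],
    [[0,0,0],0,1]
  ]
}}

```text
t: 2.28
tcp_pos: [0.638, 0.161, 0.1017]
tool_rot: [-0.05, 0.999, 0.0, 0.0]
force: [-0.5, 0.2, 0.2]
finger_gap: 0.001
```

{"name": "arm_command", "arguments": {
  "rows": [
    [[0,0,-3],0,1],
    [[0,0,0],0,1]
  ]
}}

```text
t: 2.52
tcp_pos: [0.6386, 0.161, 0.1]
tool_rot: [-0.05, 0.999, 0.0, 0.001]
force: [0.7, -0.4, -0.6]
finger_gap: 0.002
```

{"name": "arm_command", "arguments": {
  "rows": [
    [[0,0,-2],0,1],
    [[0,0,0],0,1]
  ]
}}

```text
t: 2.78
tcp_pos: [0.6377, 0.1609, 0.0966]
tool_rot: [-0.05, 0.999, -0.0, 0.0]
force: [-0.4, 0.4, 0.7]
finger_gap: -0.006
```

{"name": "arm_command", "arguments": {
  "rows": [
    [[0,0,-2],0,1],
    [[0,0,0],0,1]
  ]
}}

```text
t: 3.02
tcp_pos: [0.6375, 0.1608, 0.0941]
tool_rot: [-0.05, 0.999, -0.0, -0.0]
force: [0.4, 0.1, -0.9]
finger_gap: 0.0
```

{"name": "arm_command", "arguments": {
  "rows": [
    [[0,0,-2],0,1],
    [[0,0,0],0,1]
  ]
}}

```text
t: 3.28
tcp_pos: [0.6375, 0.1608, 0.092]
tool_rot: [-0.05, 0.999, -0.0, -0.0]
force: [0.4, 0.6, 0.0]
finger_gap: -0.001
```

{"name": "arm_command", "arguments": {
  "rows": [
    [[0,0,-2],0,1],
    [[0,0,0],0,1]
  ]
}}

```text
t: 3.52
tcp_pos: [0.6378, 0.1609, 0.0905]
tool_rot: [-0.05, 0.999, 0.0, 0.0]
force: [-0.7, -0.4, 2.8]
finger_gap: -0.002
```

{"name": "arm_command", "arguments": {
  "rows": [
    [[0,0,-2],0,1],
    [[0,0,0],0,1]
  ]
}}

```text
t: 3.78
tcp_pos: [0.6379, 0.1609, 0.0888]
tool_rot: [-0.05, 0.999, 0.0, 0.0]
force: [-1.2, 1.2, 4.4]
finger_gap: -0.001
```

```bash
cat > rd.py <<'E'
from station import manip
import numpy as np,sys,cv2
F=[];Z=[]
for i in range(int(sys.argv[1])):
    im=manip.snapshot('wrist');s=manip.sense();F.append(s['force'][2]);Z.append(s['tcp_pos'][2])
cv2.imwrite(f'pics/{sys.argv[2]}.png',im)
print(np.mean(F).round(2),np.round(F,1),np.mean(Z).round(4),s['t'])
E
python3 rd.py 4 w2
```

```text
4.96 [4.6 3.7 5.6 5.8] 0.0888 3.975
```

View pics/w2.png

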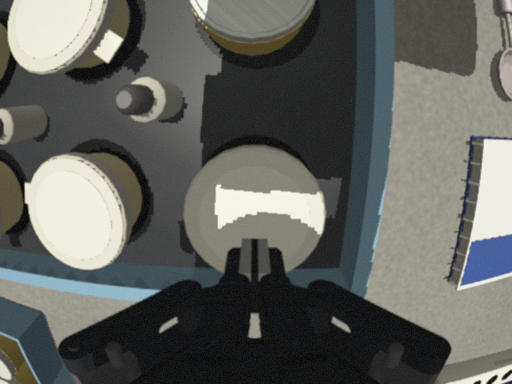

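{"name": "arm_command", "arguments": {
  "rows": [
    [[0,0,-1],0,1],
    [[0,0,0],0,1]
  ]
}}

```text
t: 4.22
tcp_pos: [0.6379, 0.1609, 0.0878]
tool_rot: [-0.05, 0.999, -0.0, 0.0]
force: [-0.7, -0.4, 6.3]
finger_gap: -0.001
```

```bash
python3 rd.py 4 w3
```

```text
6.04 [6.1 6.2 6.4 5.4] 0.0879 4.425
```

{"name": "arm_command", "arguments": {
  "rows": [
    [[0,0,14],0,1],
    [[5,-57,0],0,1],
    [[6,-57,0],0,1],
    [[0,0,-6],0,1],
    [[0,0,-3],0,1],
    [[0,0,0],0,1]
  ]
}}

```text
t: 5.18
tcp_pos: [0.6479, 0.0482, 0.0918]
tool_rot: [-0.051, 0.999, 0.0, -0.001]
force: [-0.2, -0.7, -1.0]
finger_gap: -0.001
```

{"name": "arm_command", "arguments": {
  "rows": [
    [[0,0,-2],0,1],
    [[0,0,0],0,1]
  ]
}}

```text
t: 5.42
tcp_pos: [0.6485, 0.0478, 0.0902]
tool_rot: [-0.051, 0.999, 0.0, -0.0]
force: [0.3, 0.4, 0.3]
finger_gap: 0.002
```

{"name": "arm_command", "arguments": {
  "rows": [
    [[0,0,-2],0,1],
    [[0,0,0],0,1]
  ]
}}

```text
t: 5.68
tcp_pos: [0.6485, 0.047, 0.0881]
tool_rot: [-0.05, 0.999, 0.0, -0.0]
force: [0.3, 0.6, 0.2]
finger_gap: 0.003
```

{"name": "arm_command", "arguments": {
  "rows": [
    [[0,0,-2],0,1],
    [[0,0,0],0,1]
  ]
}}

```text
t: 5.92
tcp_pos: [0.6485, 0.0468, 0.0861]
tool_rot: [-0.05, 0.999, 0.0, -0.0]
force: [-0.2, 1.1, 0.8]
finger_gap: -0.004
```

{"name": "arm_command", "arguments": {
  "rows": [
    [[0,0,-2],0,1],
    [[0,0,0],0,1]
  ]
}}

```text
t: 6.18
tcp_pos: [0.6489, 0.0467, 0.0844]
tool_rot: [-0.05, 0.999, -0.0, 0.0]
force: [-0.1, 1.0, 1.5]
finger_gap: 0.001
```

```bash
python3 rd.py 3 w4
```

```text
1.38 [0.9 1.9 1.3] 0.0845 6.325
```

{"name": "arm_command", "arguments": {
  "rows": [
    [[0,0,-1],0,1],
    [[0,0,0],0,1]
  ]
}}

```text
t: 6.58
tcp_pos: [0.649, 0.0468, 0.0836]
tool_rot: [-0.05, 0.999, -0.0, 0.0]
force: [0.6, 0.2, 2.8]
finger_gap: -0.001
```

```bash
python3 rd.py 3 w5
```

```text
2.25 [2.3 1.9 2.6] 0.0836 6.725
```

View pics/w5.png

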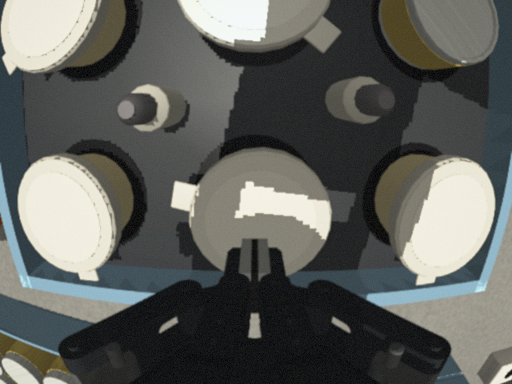

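{"name": "arm_command", "arguments": {
  "rows": [
    [[0,0,-2],0,1],
    [[0,0,0],0,1]
  ]
}}

```text
t: 6.98
tcp_pos: [0.6491, 0.0468, 0.0818]
tool_rot: [-0.05, 0.999, -0.0, 0.0]
force: [0.2, -0.2, 5.2]
finger_gap: 0.002
```

```bash
python3 rd.py 3 w6
```

```text
5.2 [5.8 4.7 5.1] 0.0818 7.125
```

View pics/w6.png

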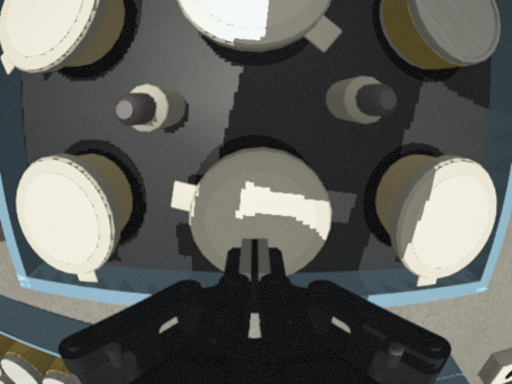

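```bash
python3 - <<'E'
from station import manip
import cv2,numpy as np
im=manip.snapshot('side');cv2.imwrite('pics/s1.png',im)
a=cv2.imread('pics/side0.png')
f=lambda i:cv2.resize(i[140:220,240:320],None,fx=5,fy=5,interpolation=cv2.INTER_CUBIC)
cv2.imwrite('pics/s1c.png',np.hstack([f(a),f(im)[:, :380]]))
E
```

```text
(no output)
```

View pics/s1c.png

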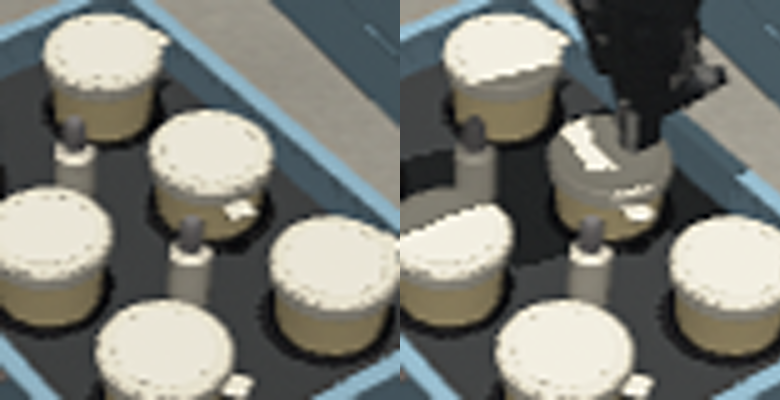

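{"name": "arm_command", "arguments": {
  "rows": [
    [[0,0,17],0,1],
    [[5,-58,0],0,1],
    [[6,-58,0],0,1],
    [[0,0,-6],0,1],
    [[0,0,-2],0,1],
    [[0,0,0],0,1]
  ]
}}

```text
t: 7.92
tcp_pos: [0.6589, -0.0675, 0.0899]
tool_rot: [-0.051, 0.999, 0.0, -0.001]
force: [0.1, 0.3, -0.6]
finger_gap: -0.003
```

{"name": "arm_command", "arguments": {
  "rows": [
    [[0,0,-1.5],0,1],
    [[0,0,0],0,1]
  ]
}}

```text
t: 8.18
tcp_pos: [0.6596, -0.0681, 0.0888]
tool_rot: [-0.051, 0.999, 0.0, -0.0]
force: [0.6, 0.5, 0.8]
finger_gap: 0.0
```

```bash
python3 rd.py 2 w7
```

```text
-0.03 [ 0.  -0.1] 0.0889 8.275
```

{"name": "arm_command", "arguments": {
  "rows": [
    [[0,0,-1.5],0,1],
    [[0,0,0],0,1]
  ]
}}

```text
t: 8.52
tcp_pos: [0.6596, -0.0691, 0.0872]
tool_rot: [-0.05, 0.999, 0.0, -0.0]
force: [0.3, -0.0, 1.1]
finger_gap: -0.0
```

```bash
python3 rd.py 2 w7
```

```text
-0.24 [-0.2 -0.3] 0.0872 8.625
```

{"name": "arm_command", "arguments": {
  "rows": [
    [[0,0,-1.5],0,1],
    [[0,0,0],0,1]
  ]
}}

```text
t: 8.88
tcp_pos: [0.6598, -0.0693, 0.0859]
tool_rot: [-0.05, 0.999, -0.0, 0.0]
force: [-0.4, -0.0, 1.3]
finger_gap: -0.001
```

```bash
python3 rd.py 2 w7
```

```text
0.82 [1.  0.6] 0.086 8.975
```

{"name": "arm_command", "arguments": {
  "rows": [
    [[0,0,-1.5],0,1],
    [[0,0,0],0,1]
  ]
}}

```text
t: 9.22
tcp_pos: [0.6599, -0.0693, 0.0847]
tool_rot: [-0.05, 0.999, -0.0, 0.0]
force: [-1.2, -0.2, 4.0]
finger_gap: -0.001
```

```bash
python3 rd.py 2 w7
```

```text
3.63 [3.1 4.2] 0.0847 9.325
```

{"name": "arm_command", "arguments": {
  "rows": [
    [[0,0,-1.5],0,1],
    [[0,0,0],0,1]
  ]
}}

```text
t: 9.57
tcp_pos: [0.6599, -0.0693, 0.0833]
tool_rot: [-0.05, 0.999, -0.0, 0.0]
force: [-1.4, -0.5, 6.5]
finger_gap: 0.002
```

```bash
python3 rd.py 2 w8
```

```text
5.66 [5.9 5.4] 0.0834 9.675
```

{"name": "arm_command", "arguments": {
  "rows": [
    [[0,0,-1.5],0,1],
    [[0,0,0],0,1]
  ]
}}

```text
t: 9.93
tcp_pos: [0.6599, -0.0692, 0.0822]
tool_rot: [-0.05, 0.999, -0.0, 0.0]
force: [-0.9, -0.1, 7.8]
finger_gap: 0.003
```

```bash
python3 rd.py 2 w9
```

```text
8.37 [8.3 8.4] 0.0823 10.025
```

View pics/w9.png

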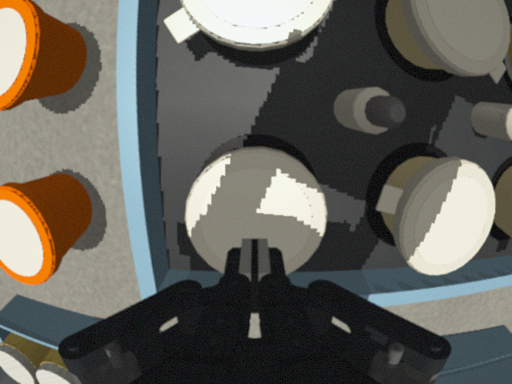

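{"name": "arm_command", "arguments": {
  "rows": [
    [[0,0,30],0,1],
    [[-56,-6,0],0,1],
    [[-56,-6,0],0,1],
    [[-55,-5,0],0,1],
    [[0,0,-12],0,1],
    [[0,0,-2],0,1],
    [[0,0,0],0,1]
  ]
}}

```text
t: 10.9
tcp_pos: [0.4945, -0.0866, 0.0971]
tool_rot: [-0.05, 0.999, -0.0, 0.001]
force: [0.8, -0.2, -0.6]
finger_gap: 0.003
```

```bash
python3 rd.py 2 w10
```

```text
-0.07 [ 0.  -0.2] 0.0972 11.0
```

{"name": "arm_command", "arguments": {
  "rows": [
    [[0,0,-1.5],0,1],
    [[0,0,0],0,1]
  ]
}}

```text
t: 11.25
tcp_pos: [0.4929, -0.0861, 0.0957]
tool_rot: [-0.05, 0.999, -0.0, 0.0]
force: [-0.5, -0.4, 0.8]
finger_gap: 0.0
```

```bash
python3 rd.py 2 w10
```

```text
-0.17 [-0.4  0.1] 0.0958 11.35
```

{"name": "arm_command", "arguments": {
  "rows": [
    [[0,0,-1.5],0,1],
    [[0,0,0],0,1]
  ]
}}

```text
t: 11.6
tcp_pos: [0.4926, -0.0861, 0.0942]
tool_rot: [-0.05, 0.999, 0.0, -0.0]
force: [-0.8, 0.6, -0.4]
finger_gap: -0.001
```

```bash
python3 rd.py 2 w11
```

```text
-0.06 [ 0.3 -0.4] 0.0943 11.7
```

{"name": "arm_command", "arguments": {
  "rows": [
    [[0,0,-1.5],0,1],
    [[0,0,0],0,1]
  ]
}}

```text
t: 11.95
tcp_pos: [0.4926, -0.0861, 0.0927]
tool_rot: [-0.05, 0.999, 0.0, -0.0]
force: [0.4, 0.3, -0.9]
finger_gap: -0.003
```

```bash
python3 rd.py 2 w12
```

```text
0.02 [ 0.2 -0.2] 0.0927 12.05
```

{"name": "arm_command", "arguments": {
  "rows": [
    [[0,0,-1.5],0,1],
    [[0,0,0],0,1]
  ]
}}

```text
t: 12.3
tcp_pos: [0.4926, -0.0861, 0.0912]
tool_rot: [-0.05, 0.999, 0.0, -0.0]
force: [-0.3, -1.1, -0.5]
finger_gap: 0.0
```

```bash
python3 rd.py 2 w10
```

```text
0.49 [0.4 0.6] 0.0913 12.4
```

{"name": "arm_command", "arguments": {
  "rows": [
    [[0,0,-1.5],0,1],
    [[0,0,0],0,1]
  ]
}}

```text
t: 12.65
tcp_pos: [0.4926, -0.0861, 0.0897]
tool_rot: [-0.05, 0.999, 0.0, -0.0]
force: [-0.2, -0.8, 0.5]
finger_gap: -0.001
```

```bash
python3 rd.py 2 w11
```

```text
-0.1 [-0.3  0.1] 0.0898 12.75
```

{"name": "arm_command", "arguments": {
  "rows": [
    [[0,0,-1.5],0,1],
    [[0,0,0],0,1]
  ]
}}

```text
t: 13.0
tcp_pos: [0.4928, -0.0862, 0.0884]
tool_rot: [-0.05, 0.999, -0.0, 0.0]
force: [-0.3, -0.5, 1.7]
finger_gap: -0.001
```

```bash
python3 rd.py 2 w12
```

```text
1.49 [2. 1.] 0.0884 13.1
```

{"name": "arm_command", "arguments": {
  "rows": [
    [[0,0,-1.5],0,1],
    [[0,0,0],0,1]
  ]
}}

```text
t: 13.35
tcp_pos: [0.4927, -0.0862, 0.087]
tool_rot: [-0.05, 0.999, -0.0, 0.0]
force: [-0.4, 0.9, 4.2]
finger_gap: 0.0
```

```bash
python3 rd.py 2 w11
```

```text
4.62 [5.1 4.1] 0.087 13.45
```

{"name": "arm_command", "arguments": {
  "rows": [
    [[0,0,-1.5],0,1],
    [[0,0,0],0,1]
  ]
}}

```text
t: 13.7
tcp_pos: [0.4928, -0.0862, 0.0856]
tool_rot: [-0.05, 0.999, -0.0, 0.0]
force: [-0.0, 0.4, 7.4]
finger_gap: 0.001
```

```bash
python3 rd.py 2 w12
```

```text
6.72 [6.9 6.6] 0.0856 13.8
```

{"name": "arm_command", "arguments": {
  "rows": [
    [[0,0,17],0,1],
    [[-5,57,0],0,1],
    [[-5,58,0],0,1],
    [[0,0,-6],0,1],
    [[0,0,-1],0,1],
    [[0,0,0],0,1]
  ]
}}

```text
t: 14.55
tcp_pos: [0.4831, 0.0277, 0.095]
tool_rot: [-0.049, 0.999, -0.0, 0.0]
force: [0.2, -0.8, 0.3]
finger_gap: 0.006
```

```bash
python3 rd.py 2 w13
```

```text
-0.42 [-1.3  0.5] 0.0952 14.65
```

{"name": "arm_command", "arguments": {
  "rows": [
    [[0,0,-1.5],0,1],
    [[0,0,0],0,1]
  ]
}}

```text
t: 14.9
tcp_pos: [0.4827, 0.0283, 0.0937]
tool_rot: [-0.05, 0.999, 0.0, -0.0]
force: [0.3, -0.3, 0.6]
finger_gap: -0.0
```

```bash
python3 rd.py 2 w13
```

```text
-0.0 [-0.3  0.3] 0.0938 15.0
```

{"name": "arm_command", "arguments": {
  "rows": [
    [[0,0,-1.5],0,1],
    [[0,0,0],0,1]
  ]
}}

```text
t: 15.25
tcp_pos: [0.4826, 0.0289, 0.0922]
tool_rot: [-0.05, 0.999, 0.0, -0.0]
force: [-0.4, 0.5, 0.6]
finger_gap: 0.001
```

```bash
python3 rd.py 2 w13
```

```text
-0.17 [ 0.  -0.4] 0.0923 15.35
```

{"name": "arm_command", "arguments": {
  "rows": [
    [[0,0,-1.5],0,1],
    [[0,0,0],0,1]
  ]
}}

```text
t: 15.6
tcp_pos: [0.4826, 0.0289, 0.0907]
tool_rot: [-0.05, 0.999, 0.0, -0.0]
force: [-0.2, -0.5, 0.2]
finger_gap: 0.003
```

```bash
python3 rd.py 2 w13
```

```text
0.76 [0.9 0.6] 0.0908 15.7
```

{"name": "arm_command", "arguments": {
  "rows": [
    [[0,0,-1.5],0,1],
    [[0,0,0],0,1]
  ]
}}

```text
t: 15.95
tcp_pos: [0.4826, 0.0289, 0.0892]
tool_rot: [-0.05, 0.999, 0.0, -0.0]
force: [-0.4, 0.7, 0.3]
finger_gap: 0.0
```

```bash
python3 rd.py 2 w13
```

```text
0.61 [0.8 0.4] 0.0892 16.05
```

{"name": "arm_command", "arguments": {
  "rows": [
    [[0,0,-1.5],0,1],
    [[0,0,0],0,1]
  ]
}}

```text
t: 16.3
tcp_pos: [0.4828, 0.0288, 0.0879]
tool_rot: [-0.05, 0.999, -0.0, 0.0]
force: [0.6, -0.4, 1.8]
finger_gap: -0.003
```

```bash
python3 rd.py 2 w14
```

```text
2.57 [2.7 2.4] 0.0879 16.4
```

{"name": "arm_command", "arguments": {
  "rows": [
    [[0,0,-1.5],0,1],
    [[0,0,0],0,1]
  ]
}}

```text
t: 16.65
tcp_pos: [0.4827, 0.0288, 0.0865]
tool_rot: [-0.05, 0.999, -0.0, 0.0]
force: [-0.9, 0.1, 4.4]
finger_gap: 0.001
```

```bash
python3 rd.py 2 w15
```

```text
4.23 [3.6 4.9] 0.0865 16.75
```

```bash
python3 - <<'E'
import cv2,numpy as np
f=lambda n:cv2.imread(f'pics/{n}.png')[130:290,150:360]
g=[('w3','A'),('w6','B'),('w9','C'),('w12','E'),('w15','D')]
t=[cv2.resize(f(n),(390,297)) for n,_ in g[1:]]
o=np.vstack([np.hstack(t[:2]),np.hstack(t[2:])]);cv2.imwrite('pics/cmp.png',o)
E
```

```text
(no output)
```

View pics/cmp.png

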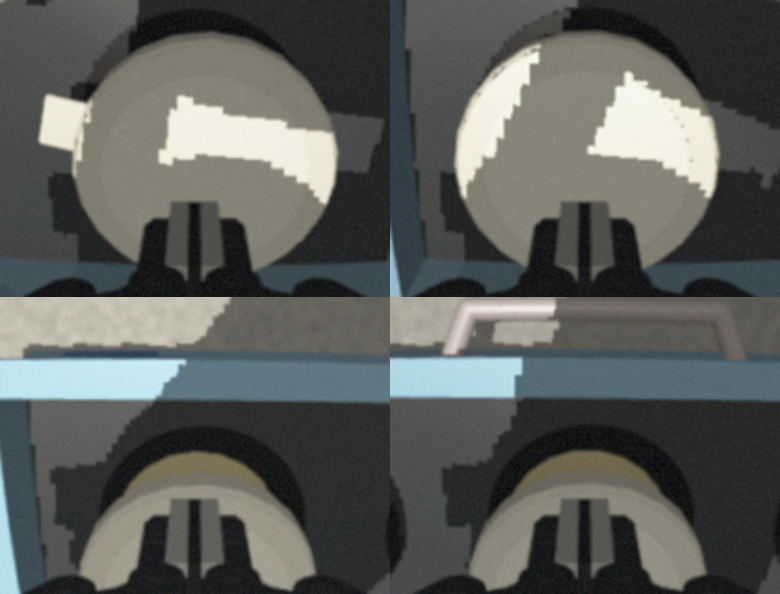

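{"name": "arm_command", "arguments": {
  "rows": [
    [[0,0,9],0,1],
    [[22,2,0],0,1],
    [[0,0,0],0,1]
  ]
}}

```text
t: 17.12
tcp_pos: [0.5065, 0.0306, 0.0958]
tool_rot: [-0.05, 0.999, -0.0, 0.001]
force: [-0.3, -0.1, -0.5]
finger_gap: -0.0
```

```bash
python3 rd.py 2 w20
```

```text
-0.7 [-0.4 -1. ] 0.0953 17.225
```

{"name": "arm_command", "arguments": {
  "rows": [
    [[0,0,-4],0,1],
    [[0,0,0],0,1]
  ]
}}

```text
t: 17.48
tcp_pos: [0.5036, 0.0309, 0.0908]
tool_rot: [-0.05, 0.999, 0.0, -0.001]
force: [-1.0, -0.2, -0.0]
finger_gap: -0.001
```

```bash
python3 rd.py 2 w20
```

```text
0.19 [ 0.5 -0.1] 0.0911 17.575
```

{"name": "arm_command", "arguments": {
  "rows": [
    [[0,0,-2],0,1],
    [[0,0,0],0,1]
  ]
}}

```text
t: 17.82
tcp_pos: [0.5046, 0.0309, 0.0892]
tool_rot: [-0.05, 0.999, 0.0, -0.0]
force: [-0.7, -0.3, 0.3]
finger_gap: 0.001
```

```bash
python3 rd.py 2 w20
```

```text
0.02 [-0.7  0.7] 0.0892 17.925
```

{"name": "arm_command", "arguments": {
  "rows": [
    [[0,0,-1.5],0,1],
    [[0,0,0],0,1]
  ]
}}

```text
t: 18.18
tcp_pos: [0.5048, 0.0308, 0.0879]
tool_rot: [-0.05, 0.999, -0.0, 0.0]
force: [0.2, 0.6, 0.7]
finger_gap: -0.001
```

```bash
python3 rd.py 3 w20
```

```text
2.31 [2.8 1.7 2.4] 0.0879 18.325
```

{"name": "arm_command", "arguments": {
  "rows": [
    [[0,0,25],0,1],
    [[61,7,0],0,1],
    [[61,7,0],0,1],
    [[0,0,-18],0,1],
    [[0,0,-2],0,1],
    [[0,0,0],0,1]
  ]
}}

```text
t: 19.08
tcp_pos: [0.6244, 0.045, 0.0919]
tool_rot: [-0.05, 0.999, 0.0, -0.002]
force: [0.7, -0.6, -0.1]
finger_gap: 0.0
```

```bash
python3 rd.py 2 w21
```

```text
0.22 [-0.3  0.7] 0.0927 19.175
```

{"name": "arm_command", "arguments": {
  "rows": [
    [[0,0,-2],0,1],
    [[0,0,0],0,1]
  ]
}}

```text
t: 19.42
tcp_pos: [0.6264, 0.0448, 0.0911]
tool_rot: [-0.05, 0.999, 0.0, 0.0]
force: [0.8, -0.3, 0.1]
finger_gap: -0.002
```

```bash
python3 rd.py 2 w21
```

```text
0.58 [0.7 0.4] 0.0911 19.525
```

{"name": "arm_command", "arguments": {
  "rows": [
    [[0,0,-2],0,1],
    [[0,0,0],0,1]
  ]
}}

```text
t: 19.77
tcp_pos: [0.6265, 0.0449, 0.0886]
tool_rot: [-0.05, 0.999, 0.0, -0.0]
force: [-0.9, 0.2, -0.0]
finger_gap: 0.002
```

```bash
python3 rd.py 2 w21
```

```text
0.42 [0.3 0.5] 0.0887 19.875
```

{"name": "arm_command", "arguments": {
  "rows": [
    [[0,0,-1],0,1],
    [[0,0,0],0,1]
  ]
}}

```text
t: 20.12
tcp_pos: [0.6266, 0.0449, 0.0877]
tool_rot: [-0.05, 0.999, 0.0, -0.0]
force: [0.9, 0.3, -0.4]
finger_gap: 0.003
```

```bash
python3 rd.py 3 w21
```

```text
-0.35 [ 0.1 -1.2 -0. ] 0.0878 20.275
```

{"name": "arm_command", "arguments": {
  "rows": [
    [[0,0,-1.5],0,1],
    [[0,0,0],0,1]
  ]
}}

```text
t: 20.52
tcp_pos: [0.6266, 0.0448, 0.0862]
tool_rot: [-0.05, 0.999, 0.0, -0.0]
force: [-0.3, 0.7, 0.2]
finger_gap: -0.002
```

```bash
python3 rd.py 3 w21
```

```text
0.7 [ 1.8  0.4 -0.1] 0.0863 20.675
```

{"name": "arm_command", "arguments": {
  "rows": [
    [[0,0,-1.5],0,1],
    [[0,0,0],0,1]
  ]
}}

```text
t: 20.92
tcp_pos: [0.6268, 0.0449, 0.0849]
tool_rot: [-0.05, 0.999, 0.0, 0.0]
force: [-0.8, -0.0, 1.8]
finger_gap: 0.002
```

```bash
python3 rd.py 3 w21
```

```text
1.17 [1.1 1.3 1. ] 0.085 21.075
```

```bash
python3 - <<'E'
import cv2,numpy as np
f=lambda n:cv2.resize(cv2.imread(f'pics/{n}.png')[120:290,165:350],(370,340))
o=np.vstack([np.hstack([f('w10'),f('w12')]),np.hstack([f('w3'),f('w9')])])
cv2.imwrite('pics/cmp2.png',o[:, :]); print(o.shape)
E
```

```text
(680, 740, 3)
```

View pics/cmp2.png

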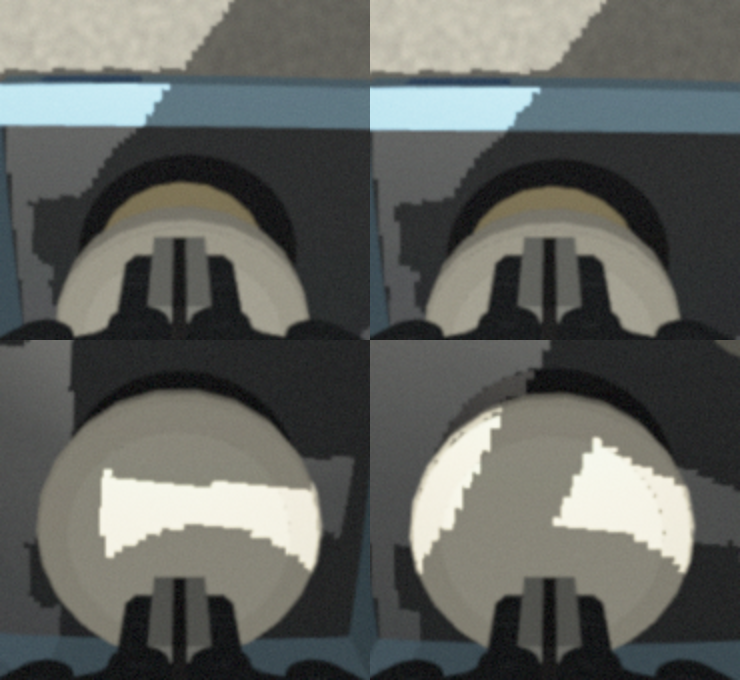

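{"name": "arm_command", "arguments": {
  "rows": [
    [[0,0,19],0,1],
    [[-5,56,0],0,1],
    [[-6,56,0],0,1],
    [[0,0,-6],0,1],
    [[0,0,0],0,1]
  ]
}}

```text
t: 21.7
tcp_pos: [0.6155, 0.1568, 0.0981]
tool_rot: [-0.051, 0.999, -0.0, -0.0]
force: [-0.3, -0.2, -0.3]
finger_gap: -0.001
```

```bash
python3 rd.py 2 w22
```

```text
0.01 [ 0.5 -0.5] 0.0982 21.8
```

{"name": "arm_command", "arguments": {
  "rows": [
    [[0,0,-2],0,1],
    [[0,0,0],0,1]
  ]
}}

```text
t: 22.05
tcp_pos: [0.6158, 0.1558, 0.0957]
tool_rot: [-0.049, 0.999, -0.0, -0.0]
force: [0.6, -0.4, 0.5]
finger_gap: 0.002
```

```bash
python3 rd.py 2 w22
```

```text
0.12 [ 0.4 -0.1] 0.0957 22.15
```

{"name": "arm_command", "arguments": {
  "rows": [
    [[0,0,-1.5],0,1],
    [[0,0,0],0,1]
  ]
}}

```text
t: 22.4
tcp_pos: [0.6155, 0.1568, 0.0942]
tool_rot: [-0.05, 0.999, -0.0, -0.0]
force: [-0.4, -0.2, -0.1]
finger_gap: 0.003
```

```bash
python3 rd.py 2 w23
```

```text
-0.31 [ 0.1 -0.7] 0.0942 22.5
```

{"name": "arm_command", "arguments": {
  "rows": [
    [[0,0,-1.5],0,1],
    [[0,0,0],0,1]
  ]
}}

```text
t: 22.75
tcp_pos: [0.6156, 0.1569, 0.0927]
tool_rot: [-0.05, 0.999, -0.0, -0.0]
force: [-0.1, -0.6, -0.0]
finger_gap: 0.004
```

```bash
python3 rd.py 2 w24
```

```text
-0.3 [-0.2 -0.4] 0.0927 22.85
```

{"name": "arm_command", "arguments": {
  "rows": [
    [[0,0,8],0,1],
    [[5,-57,0],0,1],
    [[6,-57,0],0,1],
    [[6,-57,0],0,1],
    [[6,-57,0],0,1],
    [[0,0,-8],0,1],
    [[0,0,0],0,1]
  ]
}}

```text
t: 23.72
tcp_pos: [0.6379, -0.071, 0.0924]
tool_rot: [-0.05, 0.999, 0.001, -0.001]
force: [-0.2, 0.7, -0.5]
finger_gap: -0.002
```

```bash
python3 rd.py 2 w25
```

```text
0.41 [-0.   0.9] 0.0927 23.825
```

{"name": "arm_command", "arguments": {
  "rows": [
    [[0,0,-1.5],0,1],
    [[0,0,0],0,1]
  ]
}}

```text
t: 24.08
tcp_pos: [0.6386, -0.07, 0.0914]
tool_rot: [-0.051, 0.999, 0.0, -0.0]
force: [0.1, -0.3, 0.6]
finger_gap: -0.001
```

```bash
python3 rd.py 2 w25
```

```text
-0.51 [-1.2  0.1] 0.0914 24.175
```

{"name": "arm_command", "arguments": {
  "rows": [
    [[0,0,-1.5],0,1],
    [[0,0,0],0,1]
  ]
}}

```text
t: 24.42
tcp_pos: [0.6386, -0.0711, 0.0897]
tool_rot: [-0.05, 0.999, 0.0, -0.0]
force: [-0.1, 0.5, 0.2]
finger_gap: 0.001
```

```bash
python3 rd.py 2 w25
```

```text
0.01 [-0.2  0.2] 0.0897 24.525
```

{"name": "arm_command", "arguments": {
  "rows": [
    [[0,0,-1.5],0,1],
    [[0,0,0],0,1]
  ]
}}

```text
t: 24.78
tcp_pos: [0.6385, -0.0712, 0.0881]
tool_rot: [-0.05, 0.999, 0.0, -0.0]
force: [-0.9, 0.6, 0.1]
finger_gap: -0.003
```

```bash
python3 rd.py 2 w26
```

```text
-0.65 [-1.2 -0.1] 0.0882 24.875
```

{"name": "arm_command", "arguments": {
  "rows": [
    [[0,0,-1],0,1],
    [[0,0,0],0,1]
  ]
}}

```text
t: 25.12
tcp_pos: [0.6386, -0.0711, 0.0872]
tool_rot: [-0.05, 0.999, 0.0, -0.0]
force: [-0.1, -1.0, -0.2]
finger_gap: 0.001
```

```bash
python3 rd.py 2 w26
```

```text
0.04 [ 0.4 -0.3] 0.0873 25.225
```

{"name": "arm_command", "arguments": {
  "rows": [
    [[0,0,24],0,1],
    [[-61,-6,0],0,1],
    [[-62,-7,0],0,1],
    [[0,0,-16],0,1],
    [[0,0,-1],0,1],
    [[0,0,0],0,1]
  ]
}}

```text
t: 25.98
tcp_pos: [0.5179, -0.0847, 0.0945]
tool_rot: [-0.05, 0.999, -0.001, 0.001]
force: [1.2, -0.4, 0.2]
finger_gap: -0.001
```

```bash
python3 rd.py 2 w27
```

```text
-0.24 [ 0.1 -0.6] 0.0946 26.075
```

{"name": "arm_command", "arguments": {
  "rows": [
    [[0,0,-1.5],0,1],
    [[0,0,0],0,1]
  ]
}}

```text
t: 26.32
tcp_pos: [0.516, -0.0841, 0.0928]
tool_rot: [-0.05, 0.999, -0.0, 0.0]
force: [-1.0, -0.6, 0.5]
finger_gap: 0.002
```

```bash
python3 rd.py 2 w27
```

```text
0.15 [0.3 0. ] 0.0928 26.425
```

{"name": "arm_command", "arguments": {
  "rows": [
    [[0,0,-1.5],0,1],
    [[0,0,0],0,1]
  ]
}}

```text
t: 26.68
tcp_pos: [0.5156, -0.0841, 0.0912]
tool_rot: [-0.05, 0.999, 0.0, -0.0]
force: [0.2, -0.2, 0.5]
finger_gap: 0.002
```

```bash
python3 rd.py 2 w27
```

```text
-0.04 [ 0.2 -0.3] 0.0913 26.775
```

{"name": "arm_command", "arguments": {
  "rows": [
    [[0,0,-1.5],0,1],
    [[0,0,0],0,1]
  ]
}}

```text
t: 27.02
tcp_pos: [0.5156, -0.0841, 0.0897]
tool_rot: [-0.05, 0.999, 0.0, -0.0]
force: [-0.7, 0.6, -0.1]
finger_gap: 0.001
```

```bash
python3 rd.py 2 w28
```

```text
0.17 [0.2 0.1] 0.0898 27.125
```

{"name": "arm_command", "arguments": {
  "rows": [
    [[0,0,30],0,1],
    [[19,53,0],0,1],
    [[19,53,0],0,1],
    [[20,53,0],0,1],
    [[20,53,0],0,1],
    [[20,54,0],0,1],
    [[0,0,-18],0,1],
    [[0,0,-6],0,1],
    [[0,0,0],0,1]
  ]
}}

```text
t: 28.25
tcp_pos: [0.6124, 0.1803, 0.0947]
tool_rot: [-0.049, 0.999, -0.0, -0.002]
force: [-0.7, 0.7, -0.4]
finger_gap: 0.0
```

```bash
python3 rd.py 3 w30
```

```text
-0.22 [-0.6 -0.2  0.1] 0.0958 28.4
```

{"name": "arm_command", "arguments": {
  "rows": [
    [[0,0,-2.5],0,1],
    [[0,0,0],0,1]
  ]
}}

```text
t: 28.65
tcp_pos: [0.6137, 0.1814, 0.0934]
tool_rot: [-0.05, 0.999, 0.0, -0.0]
force: [-0.2, -0.5, 0.4]
finger_gap: 0.001
```

```bash
python3 rd.py 3 w31
```

```text
0.02 [ 0.  0. -0.] 0.0935 28.8
```

{"name": "arm_command", "arguments": {
  "rows": [
    [[0,0,-1.5],0,1],
    [[0,0,0],0,1]
  ]
}}

```text
t: 29.05
tcp_pos: [0.6135, 0.1819, 0.0917]
tool_rot: [-0.05, 0.999, -0.0, -0.0]
force: [-0.4, -0.5, 0.2]
finger_gap: 0.001
```

```bash
python3 rd.py 3 w32
```

```text
0.2 [ 0.7  0.6 -0.7] 0.0917 29.2
```

{"name": "arm_command", "arguments": {
  "rows": [
    [[0,0,-1.5],0,1],
    [[0,0,0],0,1]
  ]
}}

```text
t: 29.45
tcp_pos: [0.6138, 0.1819, 0.0905]
tool_rot: [-0.05, 0.999, 0.0, 0.0]
force: [-0.2, 0.8, 1.2]
finger_gap: -0.003
```

```bash
python3 rd.py 3 w33
```

```text
1.78 [1.5 2.3 1.6] 0.0905 29.6
```

{"name": "arm_command", "arguments": {
  "rows": [
    [[0,0,-1.5],0,1],
    [[0,0,0],0,1]
  ]
}}

```text
t: 29.85
tcp_pos: [0.6138, 0.1819, 0.0891]
tool_rot: [-0.05, 0.999, 0.0, 0.0]
force: [-1.1, 1.0, 4.1]
finger_gap: 0.001
```

```bash
python3 rd.py 3 w34; python3 - <<'E'
import cv2,numpy as np
f=lambda n:cv2.resize(cv2.imread(f'pics/{n}.png')[120:320,180:380],(400,400))
cv2.imwrite('pics/cmp3.png',np.hstack([f('w32'),f('w34')]))
E
```

```text
4.2 [4.1 4.9 3.7] 0.0891 30.0
```

View pics/cmp3.png

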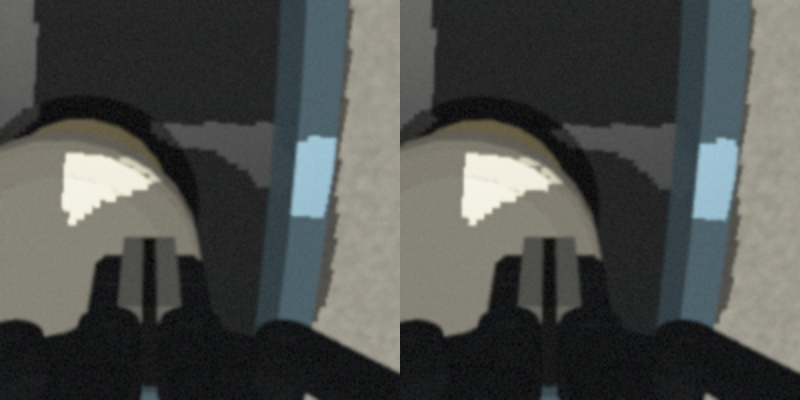

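{"name": "arm_command", "arguments": {
  "rows": [
    [[0,0,12],0,1],
    [[5,-56,0],0,1],
    [[6,-56,0],0,1],
    [[0,0,-10],0,1],
    [[0,0,-2.5],0,1],
    [[0,0,0],0,1]
  ]
}}

```text
t: 30.75
tcp_pos: [0.624, 0.0712, 0.0879]
tool_rot: [-0.051, 0.999, 0.0, -0.001]
force: [-0.1, 0.7, 0.4]
finger_gap: -0.0
```

```bash
python3 rd.py 3 w40
```

```text
0.1 [-0.4  1.3 -0.6] 0.0883 30.9
```

{"name": "arm_command", "arguments": {
  "rows": [
    [[0,0,-1.5],0,1],
    [[0,0,0],0,1]
  ]
}}

```text
t: 31.15
tcp_pos: [0.6246, 0.0703, 0.0868]
tool_rot: [-0.05, 0.999, 0.0, -0.0]
force: [-0.0, -0.7, 0.5]
finger_gap: 0.001
```

```bash
python3 rd.py 3 w41
```

```text
-0.2 [-0.7  0.1  0. ] 0.0868 31.3
```

{"name": "arm_command", "arguments": {
  "rows": [
    [[0,0,-1.5],0,1],
    [[0,0,0],0,1]
  ]
}}

```text
t: 31.55
tcp_pos: [0.6246, 0.0698, 0.0852]
tool_rot: [-0.05, 0.999, 0.0, -0.0]
force: [0.6, -0.1, 0.8]
finger_gap: -0.0
```

```bash
python3 rd.py 3 w42
```

```text
-0.4 [-0.2 -0.8 -0.1] 0.0852 31.7
```

{"name": "arm_command", "arguments": {
  "rows": [
    [[0,0,-1.5],0,1],
    [[0,0,0],0,1]
  ]
}}

```text
t: 31.95
tcp_pos: [0.6247, 0.0698, 0.0838]
tool_rot: [-0.05, 0.999, -0.0, 0.0]
force: [-0.3, 0.3, 0.7]
finger_gap: 0.0
```

```bash
python3 rd.py 3 w43; python3 - <<'E'
import cv2,numpy as np
f=lambda n:cv2.resize(cv2.imread(f'pics/{n}.png')[120:320,150:350],(400,400))
cv2.imwrite('pics/cmp4.png',np.hstack([f('w40'),f('w43')]))
E
```

```text
-0.28 [-0.7 -0.1 -0.1] 0.0838 32.1
```

View pics/cmp4.png

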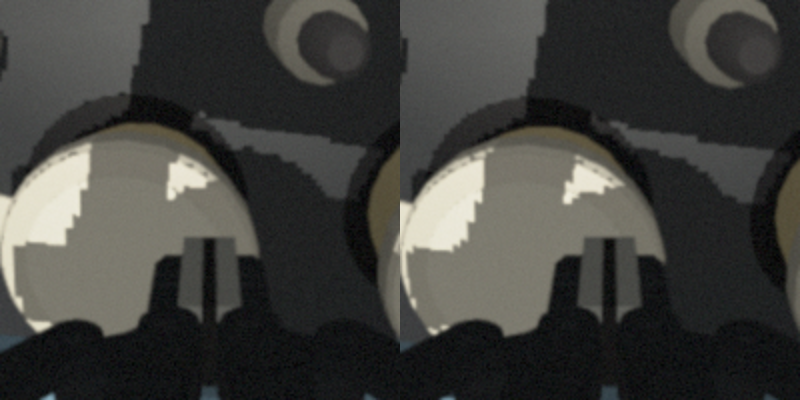

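{"name": "arm_command", "arguments": {
  "rows": [
    [[0,0,-1.5],0,1],
    [[0,0,0],0,1]
  ]
}}

```text
t: 32.35
tcp_pos: [0.6247, 0.0699, 0.0825]
tool_rot: [-0.05, 0.999, -0.0, 0.0]
force: [-1.4, 0.2, 3.0]
finger_gap: 0.001
```

```bash
python3 rd.py 3 w44
```

```text
2.47 [2.3 2.7 2.4] 0.0825 32.5
```

{"name": "arm_command", "arguments": {
  "rows": [
    [[0,0,-1.5],0,1],
    [[0,0,0],0,1]
  ]
}}

```text
t: 32.75
tcp_pos: [0.6248, 0.0699, 0.0811]
tool_rot: [-0.05, 0.999, 0.0, 0.0]
force: [-1.6, -0.1, 5.4]
finger_gap: 0.003
```

```bash
python3 rd.py 3 w45; python3 - <<'E'
import cv2,numpy as np
f=lambda n:cv2.resize(cv2.imread(f'pics/{n}.png')[120:320,150:350],(400,400))
cv2.imwrite('pics/cmp5.png',np.hstack([f('w40'),f('w45')]))
E
```

```text
4.48 [4.3 4.6 4.5] 0.0811 32.9
```

View pics/cmp5.png

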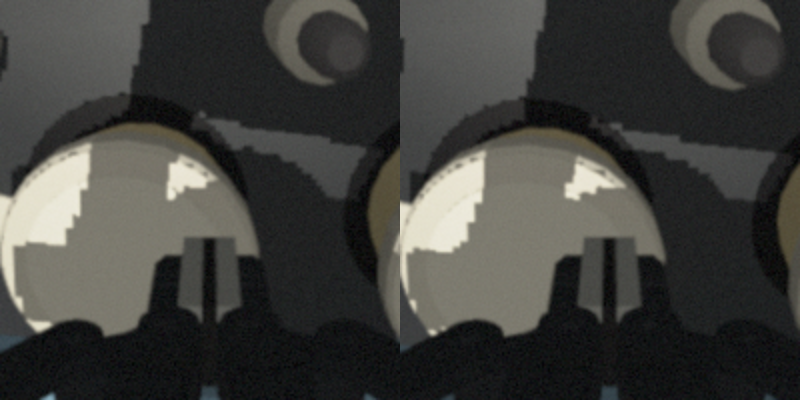

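{"name": "arm_command", "arguments": {
  "rows": [
    [[0,0,10],0,1],
    [[2,-25,0],0,1],
    [[0,0,-5],0,1],
    [[0,0,0],0,1]
  ]
}}

```text
t: 33.4
tcp_pos: [0.6259, 0.0452, 0.085]
tool_rot: [-0.05, 0.999, 0.0, -0.001]
force: [-0.3, 0.0, -0.2]
finger_gap: -0.004
```

```bash
python3 rd.py 3 w50
```

```text
-0.15 [-0.6  0.1  0.1] 0.0854 33.55
```

{"name": "arm_command", "arguments": {
  "rows": [
    [[0,0,-1.5],0,1],
    [[0,0,0],0,1]
  ]
}}

```text
t: 33.8
tcp_pos: [0.6266, 0.0452, 0.0842]
tool_rot: [-0.05, 0.999, 0.0, -0.0]
force: [-0.4, 0.0, 0.1]
finger_gap: 0.001
```

```bash
python3 rd.py 3 w51
```

```text
-0.33 [-0.6 -0.1 -0.3] 0.0843 33.95
```

{"name": "arm_command", "arguments": {
  "rows": [
    [[0,0,-1.5],0,1],
    [[0,0,0],0,1]
  ]
}}

```text
t: 34.2
tcp_pos: [0.6268, 0.0449, 0.083]
tool_rot: [-0.05, 0.999, 0.0, 0.0]
force: [-0.2, -0.3, 0.9]
finger_gap: -0.0
```

```bash
python3 rd.py 4 w52
```

```text
1.78 [1.9 1.9 1.5 1.9] 0.083 34.4
```

```bash
python3 - <<'E'
import cv2,numpy as np
f=lambda n:cv2.resize(cv2.imread(f'pics/{n}.png')[155:195,262:302],(400,400),interpolation=cv2.INTER_CUBIC)
a=np.hstack([f('side0'),f('s1')])
for y in range(0,400,50): a[y,::4]=(0,0,255)
for x in range(0,800,50): a[::4,x]=(0,0,255)
cv2.imwrite('pics/cmp6.png',a)
E
```

```text
(no output)
```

View pics/cmp6.png

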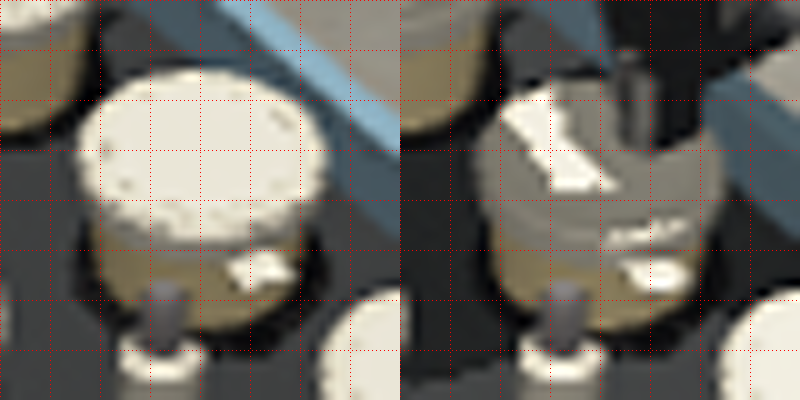

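```bash
python3 - <<'E'
import cv2,numpy as np
f=lambda n:cv2.resize(cv2.imread(f'pics/{n}.png')[130:290,150:360],(390,297))
for k,(a,b) in {'D':('w13','w15'),'C':('w7','w9'),'A':('w32','w34'),'E':('w10','w12')}.items():
    A,B=[cv2.cvtColor(cv2.imread(f'pics/{n}.png'),cv2.COLOR_BGR2GRAY) for n in(a,b)]
    fl=cv2.calcOpticalFlowFarneback(cv2.GaussianBlur(A,(0,0),1),cv2.GaussianBlur(B,(0,0),1),None,.5,3,21,5,7,1.5,0)
    g=cv2.morphologyEx(A,cv2.MORPH_GRADIENT,np.ones((3,3),np.uint8))
    out=[]
    for y in range(125,300,25):
        r=[]
        for x in range(165,360,25):
            s=np.s_[y-12:y+13,x-12:x+13];w=(g[s]>25)
            r.append('   .  ' if w.sum()<15 else '%+.1f%+.1f'%(tuple(fl[s][w].mean(0))))
        out.append(' '.join(r))
    print(k);print('\n'.join(out))
o=np.vstack([np.hstack([f('w13'),f('w15')]),np.hstack([f('w7'),f('w9')])]);cv2.imwrite('pics/cmp7.png',o)
E
```

```text
D
   .   -0.8+0.3 -0.3+0.3 -0.3+0.3 -0.1+1.0    .      .      .  
-1.2+0.6 -0.9+0.5 -0.6+0.5 -0.2+0.4    .      .      .      .  
-4.2+0.8 -4.2+0.9 -0.7+0.8 -0.5+0.6 -0.3+0.5 -0.0+0.5 -0.1+0.4 -0.4+0.4
   .      .   -0.5+1.0 -0.4+0.9 +0.2+0.8    .      .      .  
-1.1+1.0 -0.9+1.6 -0.2+0.6 -0.2+0.7 +0.3+0.6 +0.3+0.5    .      .  
-1.0+1.6 -0.4+0.9 -0.0+0.1 -0.0+0.0 -0.0+0.0 +0.0-0.0 +0.2+0.2    .  
-0.5+1.0 +0.1+0.2 -0.0+0.0 +0.0-0.0 +0.0-0.0 +0.0+0.0 +0.1+0.0 +1.0+0.7
C
-1.4+0.0    .      .   -0.2-0.0 -0.0-0.2    .      .   +1.1+0.2
-1.2+0.2    .   -0.1+0.1 -0.4+0.0 -0.1-0.1 +0.1-0.1 +0.3+0.1    .  
-0.7+0.5 -0.1+0.1 +0.1+0.2    .   +0.1+0.5 +0.3+0.4 +0.3+0.6 +0.4+1.1
-0.7+0.7 +0.1-0.5 +0.4-1.0    .   +0.3+0.3    .   +0.2+0.9 -0.3+0.8
-0.6+0.3 +0.1+0.1 +0.6-1.0    .   -0.6+0.2 -1.0+0.2 +0.0+0.2 +0.2+0.9
-0.9+0.7 -0.1+0.2 +0.4+0.4 +0.0-0.0 -0.0+0.0 -0.0-0.0 -0.3+0.4    .  
-1.0+0.6 +0.0+0.3 +0.3+0.2 -0.0+0.1 -0.0-0.0 -0.2+0.2 -0.3+0.6 +1.2+0.6
A
-1.2+0.5 -0.9+2.7    .      .      .      .      .   +0.2+0.0
-1.1+0.4 -0.8+2.6    .      .      .      .      .   +0.2+0.4
   .   -0.9+0.4 -0.7+0.5 -0.1+0.3 +0.8+1.0 +3.0+0.9 +1.3+0.9 +0.9+1.5
+0.0-0.3 +0.1-0.3 +0.1+0.4 -0.5+0.0 +0.2+0.4 +0.7+0.7 +0.9+1.2 +1.0+1.7
-0.0+0.4    .   -0.4+1.0 -0.4-0.1 +0.1+0.1    .   +1.0+1.2 +1.1+1.1
-0.4+0.4 -0.7+1.0 -0.0+0.0 -0.0+0.0 +0.0+0.0 +0.1+0.0 +0.3+0.4 +0.6+2.0
-0.1+0.4 -0.1+0.0 +0.0+0.0 -0.0+0.0 +0.0-0.0    .   +0.7+0.0 +1.0+0.7
E
   .      .      .      .   -0.1+0.9 +0.4+0.2    .      .  
-1.9+1.5 -1.7+1.5 -1.1+1.5 -0.2+1.5 -0.3+1.0 +0.4+0.7    .      .  
-2.2+2.1 -1.6+1.9 -1.5+2.2 -1.5+2.0 +0.3+1.3 +0.5+0.9 +0.2+0.9 +0.2+0.9
-1.8+2.3    .   -2.5+3.2 -0.5+2.1 +0.3+2.0    .      .      .  
-2.2+2.9 -2.7+2.7 -0.9+2.0 -0.3+1.6 +0.3+1.3 +0.8+1.8    .      .  
-2.1+3.2 -1.5+3.2 -0.4+1.2 +0.0+0.0 -0.0+0.0 +0.3+0.6 +0.8+1.5    .  
-2.4+1.6 -0.5+0.7 -0.0+0.0 +0.0+0.0 +0.0-0.0 +0.0-0.0 +0.3+0.1 +2.9+1.9
```

View pics/cmp7.png

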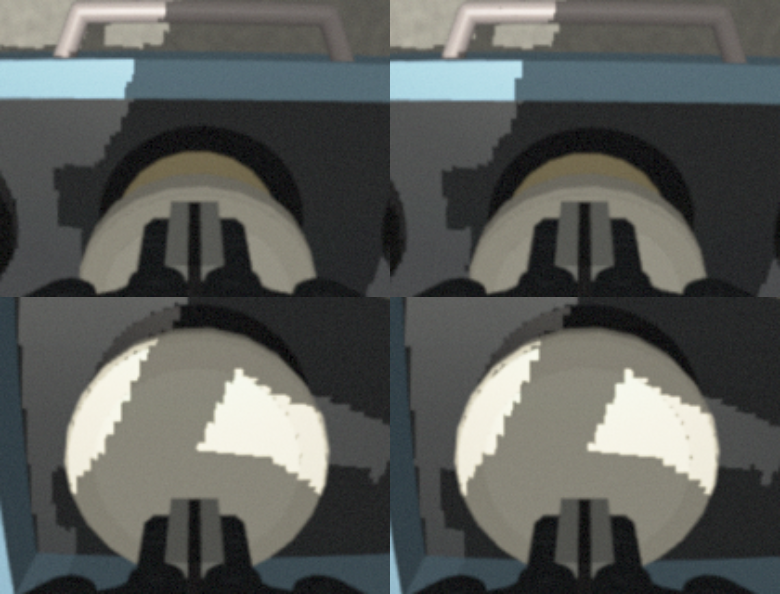

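{"name": "arm_command", "arguments": {
  "rows": [
    [[0,0,12],0,1],
    [[4,-46,0],0,1],
    [[5,-45,0],0,1],
    [[0,0,-7],0,1],
    [[0,0,-4.5],0,1],
    [[0,0,0],0,1]
  ]
}}

```text
t: 35.15
tcp_pos: [0.6359, -0.0463, 0.0839]
tool_rot: [-0.051, 0.999, -0.001, 0.0]
force: [-1.0, -3.4, 4.5]
finger_gap: -0.001
```

```bash
cat > sd.py <<'E'
from station import manip
import cv2,numpy as np,sys
n,x,y=sys.argv[1],int(sys.argv[2]),int(sys.argv[3])
im=manip.snapshot('side');cv2.imwrite(f'pics/{n}.png',im);s=manip.sense();print(s['force'].round(1),s['tcp_pos'].round(4),s['t'])
f=lambda i:cv2.resize(i[y-22:y+23,x-20:x+20],(400,450),interpolation=cv2.INTER_CUBIC)
a=np.hstack([f(cv2.imread('pics/side0.png')),f(im)])
for q in range(0,450,50): a[q,::4]=(0,0,255)
for q in range(0,800,50): a[::4,q]=(0,0,255)
cv2.imwrite(f'pics/{n}c.png',a)
E
python3 sd.py sC 307 194
```

```text
[-1.6 -2.7  5.1] [ 0.636 -0.046  0.084] 35.2
```

View pics/sCc.png

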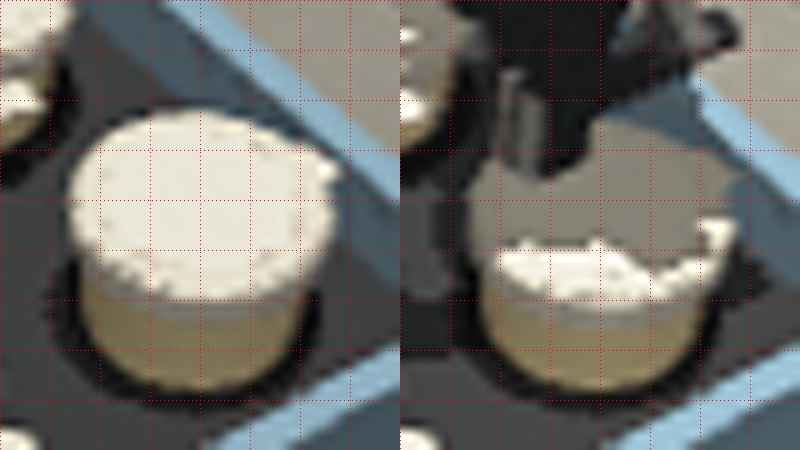

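{"name": "arm_command", "arguments": {
  "rows": [
    [[0,0,30],0,1],
    [[-61,-6,0],0,1],
    [[-62,-7,0],0,1],
    [[0,0,-20],0,1],
    [[0,0,-7],0,1],
    [[0,0,0],0,1],
    [[0,0,0],0,1]
  ]
}}

```text
t: 36.08
tcp_pos: [0.5115, -0.0576, 0.0864]
tool_rot: [-0.051, 0.999, 0.001, -0.002]
force: [-4.8, 1.0, 4.7]
finger_gap: 0.005
```

```bash
python3 sd.py sE 273 211
```

```text
[-4.2  1.5  5.3] [ 0.5116 -0.0576  0.0864] 36.125
```

View pics/sEc.png

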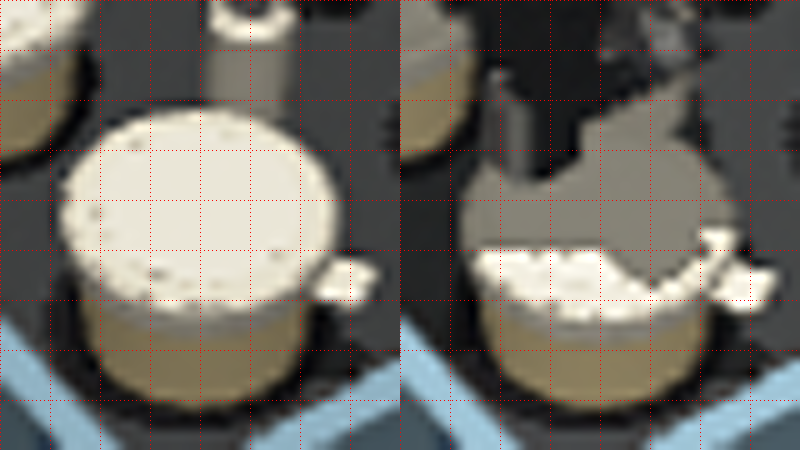

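{"name": "arm_command", "arguments": {
  "rows": [
    [[0,0,16],0,1],
    [[-5,57,0],0,1],
    [[-5,58,0],0,1],
    [[0,0,-8],0,1],
    [[0,0,-8],0,1],
    [[0,0,0],0,1],
    [[0,0,0],0,1]
  ]
}}

```text
t: 37.0
tcp_pos: [0.504, 0.0549, 0.0868]
tool_rot: [-0.049, 0.999, 0.0, 0.001]
force: [2.1, 2.8, 4.2]
finger_gap: -0.0
```

```bash
python3 sd.py sD 249 187
```

```text
[1.6 2.1 3.8] [0.504  0.0549 0.0868] 37.05
```

View pics/sDc.png

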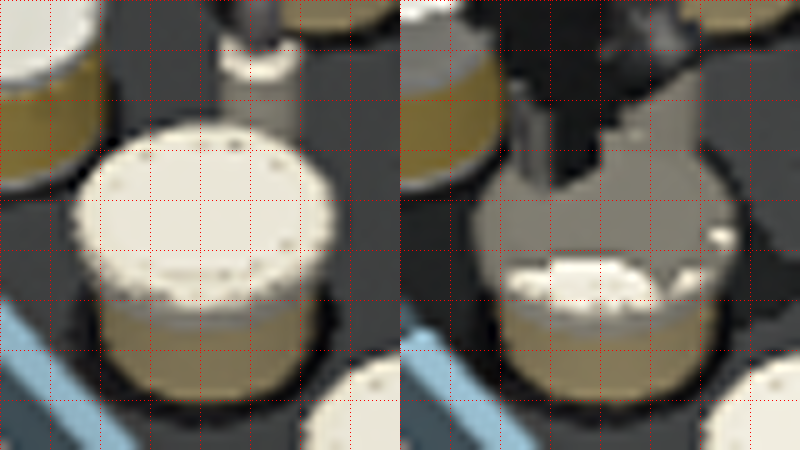

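{"name": "arm_command", "arguments": {
  "rows": [
    [[0,0,30],0,1],
    [[61,7,0],0,1],
    [[61,7,0],0,1],
    [[0,0,-28],0,1],
    [[0,0,-7.5],0,1],
    [[0,0,0],0,1],
    [[0,0,0],0,1]
  ]
}}

```text
t: 37.92
tcp_pos: [0.6249, 0.0686, 0.0817]
tool_rot: [-0.05, 0.999, -0.001, 0.001]
force: [1.0, -1.7, 3.1]
finger_gap: 0.004
```

```bash
python3 sd.py sB 282 173
```

```text
[ 1.3 -2.9  3.2] [0.6249 0.0686 0.0817] 37.975
```

View pics/sBc.png

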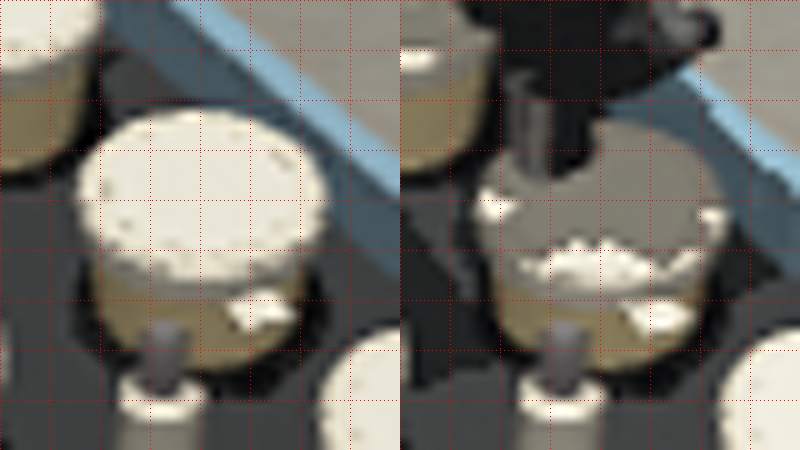

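{"name": "arm_command", "arguments": {
  "rows": [
    [[0,0,20],0,1],
    [[-5,56,0],0,1],
    [[-6,56,0],0,1],
    [[0,0,-6],0,1],
    [[0,0,-7],0,1],
    [[0,0,0],0,1],
    [[0,0,0],0,1]
  ]
}}

```text
t: 38.85
tcp_pos: [0.6129, 0.1813, 0.0881]
tool_rot: [-0.049, 0.999, 0.001, -0.001]
force: [-2.7, 4.9, 5.6]
finger_gap: 0.001
```

```bash
python3 sd.py sA 261 152
```

```text
[-2.1  4.   5.8] [0.6129 0.1812 0.0881] 38.9
```

View pics/sAc.png

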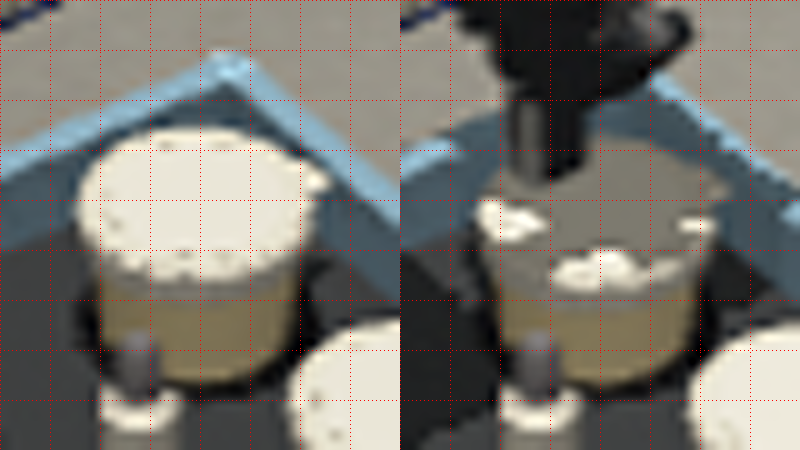

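```bash
python3 - <<'E'
import cv2,numpy as np
a=cv2.imread('pics/side0.png')
cen={'A':(261,152),'B':(282,173),'C':(307,194),'D':(249,187),'E':(273,211)}
def prof(im,x,y0):
    K=10
    lab=cv2.cvtColor(cv2.resize(im[:,x-1:x+2],(3,im.shape[0]*K),interpolation=cv2.INTER_CUBIC),cv2.COLOR_BGR2LAB).astype(float)
    b=lab[:,:,2].mean(1)-128
    s=b[(y0)*K:(y0+24)*K]
    thr=.5*(s.max())+.5*np.median(s[:40])
    i=np.where(s>thr)[0]
    return (i[0]/K+y0, i[-1]/K+y0) if len(i) else (np.nan,np.nan)
for k,(x,y) in cen.items():
    im=cv2.imread(f'pics/s{k}.png')
    r=[]
    for dx in(-8,-6,-4,-2,0,2,4,6,8):
        p,q=prof(a,x+dx,y+2),prof(im,x+dx,y+2); r.append((round(q[0]-p[0],1),round(q[1]-p[1],1)))
    print(k,[t[0] for t in r],'bot',[t[1] for t in r])
E
```

```text
A [np.float64(0.2), np.float64(0.6), np.float64(0.7), np.float64(0.6), np.float64(0.6), np.float64(0.6), np.float64(0.7), np.float64(0.4), np.float64(0.5)] bot [np.float64(0.1), np.float64(0.1), np.float64(0.5), np.float64(0.1), np.float64(0.2), np.float64(0.1), np.float64(0.1), np.float64(0.3), np.float64(0.3)]
B [np.float64(0.5), np.float64(0.9), np.float64(0.6), np.float64(0.7), np.float64(0.6), np.float64(0.5), np.float64(0.5), np.float64(0.3), np.float64(1.0)] bot [np.float64(0.5), np.float64(0.2), np.float64(0.1), np.float64(0.2), np.float64(0.3), np.float64(0.2), np.float64(0.1), np.float64(0.3), np.float64(1.1)]
C [np.float64(0.8), np.float64(0.6), np.float64(0.5), np.float64(0.7), np.float64(0.6), np.float64(0.6), np.float64(0.7), np.float64(0.3), np.float64(0.2)] bot [np.float64(0.1), np.float64(0.2), np.float64(0.1), np.float64(0.2), np.float64(0.0), np.float64(0.0), np.float64(0.1), np.float64(0.3), np.float64(1.0)]
D [np.float64(0.3), np.float64(0.4), np.float64(0.3), np.float64(0.5), np.float64(0.6), np.float64(0.6), np.float64(0.3), np.float64(0.5), np.float64(0.6)] bot [np.float64(0.8), np.float64(0.1), np.float64(0.3), np.float64(0.1), np.float64(0.1), np.float64(0.2), np.float64(0.1), np.float64(0.1), np.float64(0.2)]
E [np.float64(0.3), np.float64(0.6), np.float64(0.6), np.float64(0.4), np.float64(0.6), np.float64(0.5), np.float64(0.6), np.float64(0.3), np.float64(0.3)] bot [np.float64(0.2), np.float64(0.1), np.float64(0.2), np.float64(0.2), np.float64(0.2), np.float64(0.1), np.float64(0.1), np.float64(0.1), np.float64(0.9)]
```

{"name": "arm_command", "arguments": {
  "rows": [
    [[0,0,32],0,1],
    [[-37,-41,0],0,1],
    [[-37,-41,0],0,1],
    [[-37,-41,0],0,1],
    [[0,0,-22],0,1],
    [[0,0,-8],0,1],
    [[0,0,0],0,1],
    [[0,0,0],0,1]
  ]
}}

```text
t: 39.9
tcp_pos: [0.5033, 0.0589, 0.09]
tool_rot: [-0.05, 0.999, -0.0, 0.0]
force: [0.5, 1.1, 1.2]
finger_gap: 0.003
```

```bash
python3 rd.py 2 w60
```

```text
0.07 [ 0.5 -0.4] 0.0901 40.0
```

{"name": "arm_command", "arguments": {
  "rows": [
    [[0,0,-2],0,1],
    [[0,0,-2],0,1],
    [[0,0,0],0,1]
  ]
}}

```text
t: 40.38
tcp_pos: [0.5032, 0.0591, 0.0862]
tool_rot: [-0.05, 0.999, 0.0, 0.001]
force: [0.2, 1.1, 5.2]
finger_gap: -0.002
```

```bash
python3 rd.py 2 w61;python3 sd.py sD2 249 187; python3 - <<'E'
import cv2,numpy as np
f=lambda n:cv2.resize(cv2.imread(f'pics/{n}.png')[120:320,150:350],(400,400))
cv2.imwrite('pics/cmp8.png',np.hstack([f('w60'),f('w61')]))
E
```

```text
5.71 [5.4 6. ] 0.0863 40.475
[-0.3  1.3  4.9] [0.5033 0.0591 0.0863] 40.525
```

View pics/sD2c.png

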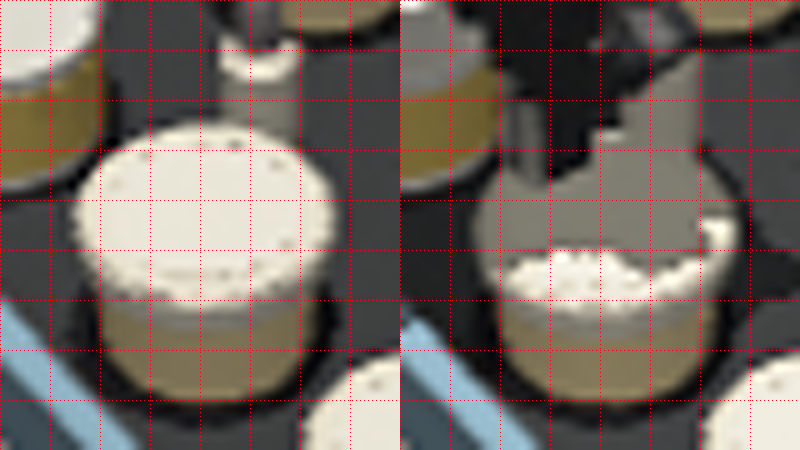

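View pics/cmp8.png

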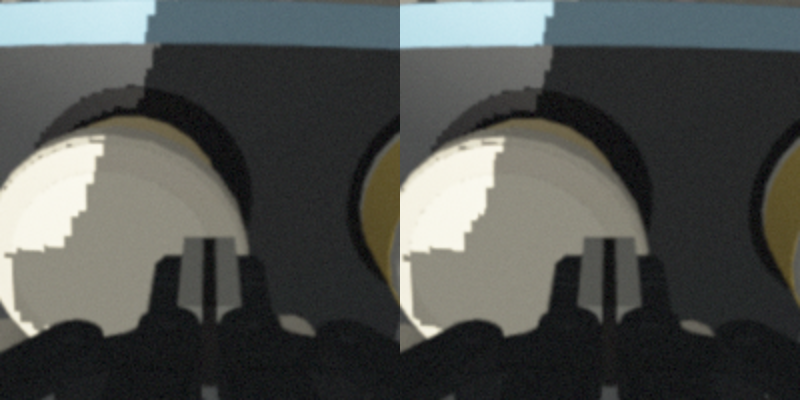

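```bash
python3 - <<'E'
import cv2,numpy as np
a=cv2.imread('pics/side0.png')
cen={'A':(261,152),'B':(282,173),'C':(307,194),'D':(249,187),'E':(273,211)}
def prof(im,x,y0):
    K=10
    lab=cv2.cvtColor(cv2.resize(im[:,x-1:x+2],(3,im.shape[0]*K),interpolation=cv2.INTER_CUBIC),cv2.COLOR_BGR2LAB).astype(float)
    b=lab[:,:,2].mean(1)-128
    s=b[(y0)*K:(y0+24)*K]
    thr=.5*(s.max())+.5*np.median(s[:40])
    i=np.where(s>thr)[0]
    return (i[0]/K+y0, i[-1]/K+y0) if len(i) else (np.nan,np.nan)
for n in('s1','sC','sE','sD','sB','sA','sD2'):
    im=cv2.imread(f'pics/{n}.png');o=[]
    for k,(x,y) in cen.items():
        o.append(k+str([float(round(prof(im,x+dx,y+2)[0]-prof(a,x+dx,y+2)[0],1)) for dx in(-6,-3,0,3,6)]))
    print(n,o)
E
```

```text
s1 ['A[-0.1, -0.2, -0.1, -0.1, -0.1]', 'B[0.3, 0.2, 0.4, -0.6, 0.6]', 'C[0.0, -0.2, 0.0, 0.0, -0.2]', 'D[-0.2, 0.0, -0.1, -0.1, 0.0]', 'E[0.0, 0.0, 0.0, -0.1, -0.1]']
sC ['A[-0.1, -0.1, -0.2, 0.0, -0.1]', 'B[0.3, 0.2, 0.4, -0.5, 0.2]', 'C[0.6, 0.6, 0.6, 0.7, 0.3]', 'D[-0.1, -0.1, -0.1, -0.1, -0.1]', 'E[0.0, 0.0, -0.1, -0.1, -0.2]']
sE ['A[-4.8, -3.8, -2.5, -1.3, -0.2]', 'B[5.4, 0.4, 0.3, -0.7, 0.3]', 'C[-0.1, -0.2, 0.0, 0.0, -0.3]', 'D[-0.2, -0.1, -0.1, -0.1, -0.2]', 'E[0.6, 0.4, 0.6, 0.6, 0.3]']
sD ['A[0.3, 0.0, -0.1, 0.0, -0.1]', 'B[0.5, 0.4, 0.4, -1.1, 0.3]', 'C[-0.1, -0.2, 0.0, 0.0, -0.3]', 'D[0.4, 0.5, 0.6, 0.5, 0.5]', 'E[0.0, 0.0, 0.0, 0.0, -0.1]']
sB ['A[-0.2, -0.2, 0.0, 0.0, -0.2]', 'B[0.9, 0.6, 0.6, -0.5, 0.3]', 'C[0.0, -0.2, 0.0, 0.0, -0.2]', 'D[-0.1, 0.0, 0.0, -0.1, 0.0]', 'E[0.0, 0.0, 0.0, -0.1, -0.1]']
sA ['A[0.6, 0.6, 0.6, 0.8, 0.4]', 'B[0.5, 0.4, 0.5, -0.6, 0.2]', 'C[0.0, -0.1, 0.0, 0.0, -0.1]', 'D[-0.1, 0.0, 0.0, -0.1, -0.1]', 'E[0.0, -0.1, 0.0, -0.1, -0.1]']
sD2 ['A[0.0, -0.1, 0.0, 0.0, -0.1]', 'B[0.4, 0.4, 0.4, -0.6, 0.2]', 'C[0.0, -0.2, 0.0, 0.0, -0.2]', 'D[0.6, 0.6, 0.7, 0.6, 0.6]', 'E[0.0, 0.0, 0.0, 0.0, -0.1]']
```

```bash
python3 - <<'E'
import cv2,numpy as np
x,y=282,173
f=lambda n:cv2.resize(cv2.imread(f'pics/{n}.png')[y-22:y+23,x-20:x+20],(400,450),interpolation=cv2.INTER_CUBIC)
a=np.hstack([f('side0'),f('sD2')])
for q in range(0,450,50): a[q,::4]=(0,0,255)
for q in range(0,800,50): a[::4,q]=(0,0,255)
cv2.imwrite('pics/cmp9.png',a)
E
```

```text
(no output)
```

View pics/cmp9.png

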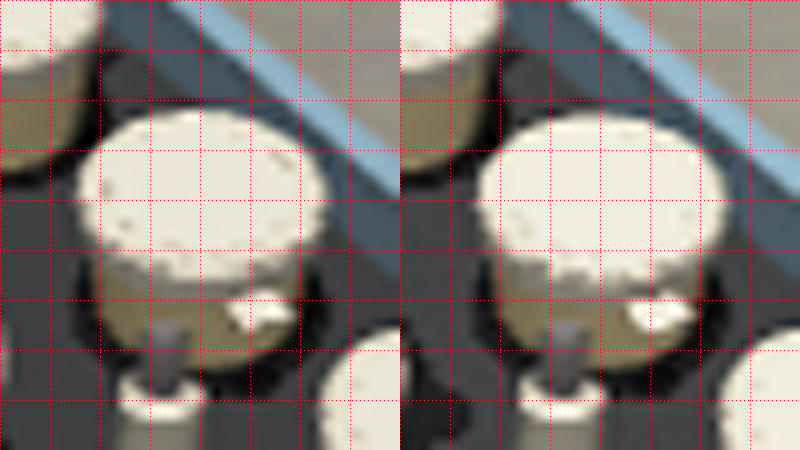

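```bash
python3 - <<'E'
import cv2,numpy as np
cen={'A':(260,149),'B':(282,169),'C':(307,191),'D':(249,185),'E':(273,209)}
for n in('side0','s1','sC','sE','sD','sB','sA','sD2'):
    im=cv2.imread(f'pics/{n}.png');print(n,{k:[float(np.median(im[y-3:y+4,x-5:x+6,c])) for c in(0,2)]for k,(x,y) in cen.items()})
E
```

```text
side0 {'A': [216.0, 234.0], 'B': [215.0, 234.0], 'C': [215.0, 234.0], 'D': [215.0, 234.0], 'E': [215.0, 234.0]}
s1 {'A': [225.0, 242.0], 'B': [113.0, 128.0], 'C': [225.0, 242.0], 'D': [225.0, 242.0], 'E': [225.0, 242.0]}
sC {'A': [229.0, 245.0], 'B': [229.0, 245.0], 'C': [118.0, 133.0], 'D': [118.0, 133.0], 'E': [229.0, 245.0]}
sE {'A': [58.0, 46.0], 'B': [220.0, 241.0], 'C': [230.0, 245.0], 'D': [119.0, 134.0], 'E': [119.0, 134.0]}
sD {'A': [224.0, 241.0], 'B': [224.0, 241.0], 'C': [224.0, 241.0], 'D': [114.0, 128.0], 'E': [224.0, 241.0]}
sB {'A': [225.0, 241.0], 'B': [114.0, 129.0], 'C': [224.0, 241.0], 'D': [224.0, 241.0], 'E': [224.0, 241.0]}
sA {'A': [111.0, 125.0], 'B': [220.0, 238.0], 'C': [220.0, 238.0], 'D': [220.0, 238.0], 'E': [220.0, 238.0]}
sD2 {'A': [224.0, 241.0], 'B': [224.0, 241.0], 'C': [224.0, 241.0], 'D': [114.0, 128.0], 'E': [224.0, 241.0]}
```

{"name": "arm_command", "arguments": {
  "rows": [
    [[0,0,30],0,1],
    [[50,-8,0],0,1],
    [[51,-8,0],0,1],
    [[0,0,-22],0,1],
    [[0,0,-6],0,1],
    [[0,0,0],0,1]
  ]
}}

```text
t: 41.28
tcp_pos: [0.6021, 0.0431, 0.087]
tool_rot: [-0.05, 0.999, 0.0, -0.002]
force: [0.6, 0.5, 0.4]
finger_gap: 0.0
```

```bash
python3 rd.py 2 w70
```

```text
-0.4 [-0.2 -0.6] 0.0878 41.375
```

{"name": "arm_command", "arguments": {
  "rows": [
    [[0,0,-2],0,1],
    [[0,0,0],0,1]
  ]
}}

```text
t: 41.62
tcp_pos: [0.6036, 0.0429, 0.0862]
tool_rot: [-0.05, 0.999, -0.0, 0.0]
force: [0.2, -0.4, -0.5]
finger_gap: -0.0
```

```bash
python3 rd.py 2 w71
```

```text
-0.43 [-1.4  0.5] 0.0861 41.725
```

{"name": "arm_command", "arguments": {
  "rows": [
    [[0,0,-2],0,1],
    [[0,0,0],0,1]
  ]
}}

```text
t: 41.98
tcp_pos: [0.6036, 0.0428, 0.0837]
tool_rot: [-0.05, 0.999, 0.0, -0.0]
force: [0.1, -0.0, 0.1]
finger_gap: 0.001
```

```bash
python3 rd.py 2 w72;python3 sd.py sB3 282 173;  python3 - <<'E'
import cv2,numpy as np
f=lambda n:cv2.resize(cv2.imread(f'pics/{n}.png')[100:300,150:350],(400,400))
cv2.imwrite('pics/cmp10.png',np.hstack([f('w70'),f('w72')]))
E
```

```text
0.21 [-0.   0.4] 0.0837 42.075
[-0.1 -0.3  0.6] [0.6036 0.0429 0.0838] 42.125
```

View pics/sB3c.png

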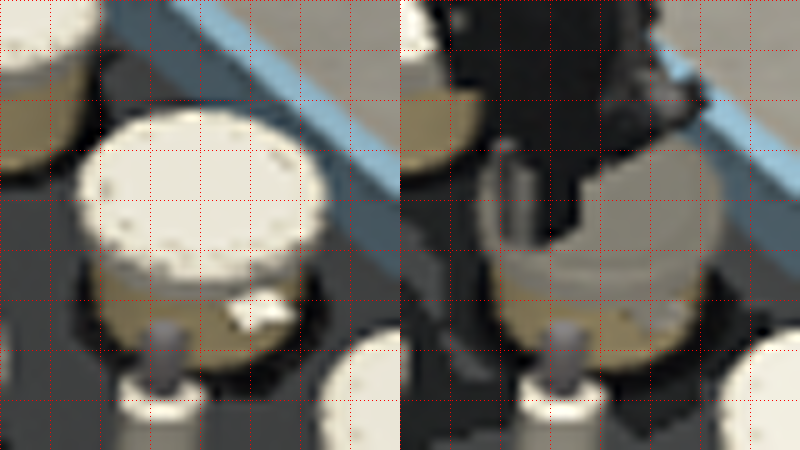

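View pics/cmp10.png

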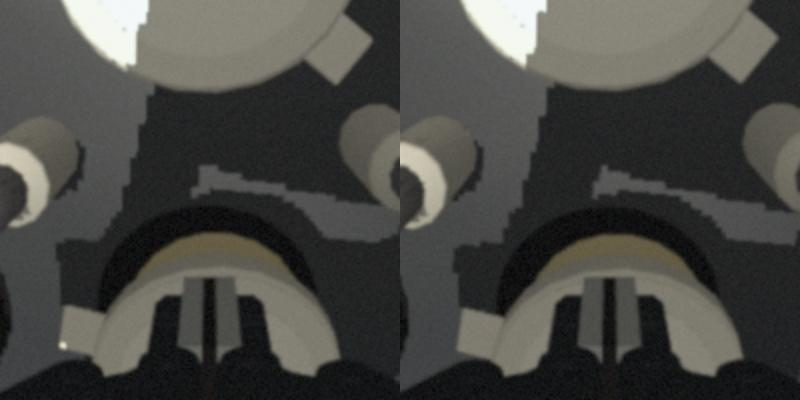

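{"name": "arm_command", "arguments": {
  "rows": [
    [[0,0,-2],0,1],
    [[0,0,-1.5],0,1],
    [[0,0,0],0,1]
  ]
}}

```text
t: 42.5
tcp_pos: [0.6037, 0.0428, 0.0808]
tool_rot: [-0.05, 0.999, -0.0, 0.0]
force: [-2.2, -0.5, 5.0]
finger_gap: 0.002
```

```bash
python3 rd.py 2 w73;python3 sd.py sB4 282 173;  python3 - <<'E'
import cv2,numpy as np
f=lambda n:cv2.resize(cv2.imread(f'pics/{n}.png')[100:300,150:350],(400,400))
cv2.imwrite('pics/cmp10.png',np.hstack([f('w72'),f('w73')]))
x,y=282,173
f=lambda n:cv2.resize(cv2.imread(f'pics/{n}.png')[y-22:y+23,x-20:x+20],(400,450),interpolation=cv2.INTER_CUBIC)
a=np.hstack([f('sB3'),f('sB4')])
for q in range(0,450,50): a[q,::4]=(0,0,255)
for q in range(0,800,50): a[::4,q]=(0,0,255)
cv2.imwrite('pics/cmp11.png',a)
E
```

```text
5.1 [5.4 4.8] 0.0808 42.6
[-1.6 -0.1  6.2] [0.6037 0.0428 0.0808] 42.65
```

View pics/cmp10.png

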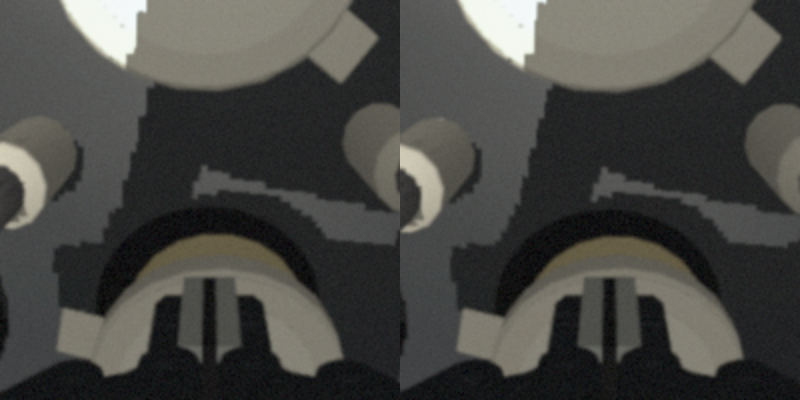

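View pics/cmp11.png

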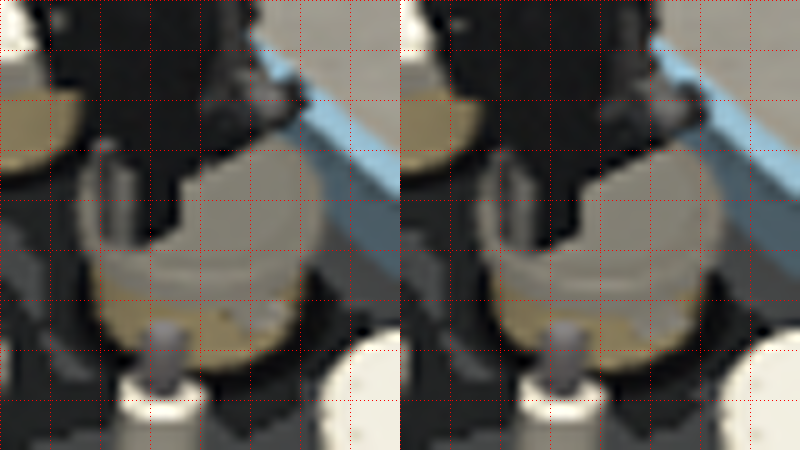

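{"name": "arm_command", "arguments": {
  "rows": [
    [[0,0,9],0,1],
    [[23,2,0],0,1],
    [[0,0,0],0,1],
    [[0,0,-6],0,1],
    [[0,0,-3],0,1],
    [[0,0,-2],0,1],
    [[0,0,0],0,1]
  ]
}}

```text
t: 43.52
tcp_pos: [0.6262, 0.0448, 0.0793]
tool_rot: [-0.05, 0.999, 0.0, -0.0]
force: [-1.4, -0.0, 9.0]
finger_gap: -0.001
```

```bash
python3 rd.py 2 w80
```

```text
8.43 [7.7 9.1] 0.0794 43.625
```

{"name": "arm_command", "arguments": {
  "rows": [
    [[0,0,-3],0,1],
    [[0,0,-3],0,1],
    [[0,0,0],0,1]
  ]
}}

```text
t: 44.0
tcp_pos: [0.6263, 0.0449, 0.0748]
tool_rot: [-0.05, 0.999, -0.0, 0.0]
force: [-4.0, 1.0, 16.8]
finger_gap: -0.001
```

{"name": "arm_command", "arguments": {
  "rows": [
    [[0,0,-3],0,1],
    [[0,0,-3],0,1],
    [[0,0,0],0,1],
    [[0,0,0],0,1]
  ]
}}

```text
t: 44.5
tcp_pos: [0.6264, 0.0449, 0.0706]
tool_rot: [-0.05, 0.999, -0.0, 0.0]
force: [-5.3, 0.5, 25.7]
finger_gap: -0.0
```

{"name": "arm_command", "arguments": {
  "rows": [
    [[0,0,10],0,1],
    [[0,0,20],0,1],
    [[0,0,60],0,1],
    [[0,0,60],0,1],
    [[0,0,0],0,1],
    [[0,0,0],0,1]
  ]
}}

```text
t: 45.25
tcp_pos: [0.6253, 0.0449, 0.2155]
tool_rot: [-0.05, 0.999, 0.0, -0.001]
force: [-0.1, 0.2, 0.1]
finger_gap: 0.002
```

```bash
python3 sd.py sF 282 173; python3 - <<'E'
from station import manip
import cv2
cv2.imwrite('pics/top9.png',manip.snapshot('top'))
E
sed -i "s/pics\/{n}0.png/pics\/'+FN[n]+'.png/; s/f'pics\/'+/'pics\/'+/; s/'.png')/'.png')/" fit.py; grep -n FN fit.py
cat > x.py <<'E'
import cv2,numpy as np
a=cv2.imread('pics/side0.png')
cen={'A':(261,152),'B':(282,173),'C':(307,194),'D':(249,187),'E':(273,211)}
def prof(im,x,y0):
    K=10
    lab=cv2.cvtColor(cv2.resize(im[:,x-1:x+2],(3,im.shape[0]*K),interpolation=cv2.INTER_CUBIC),cv2.COLOR_BGR2LAB).astype(float)
    b=lab[:,:,2].mean(1)-128
    s=b[(y0)*K:(y0+24)*K]
    thr=.5*(s.max())+.5*np.median(s[:40])
    i=np.where(s>thr)[0]
    return (i[0]/K+y0, i[-1]/K+y0) if len(i) else (np.nan,np.nan)
for n in('sC','sD2','sF'):
    im=cv2.imread(f'pics/{n}.png');o=[]
    for k,(x,y) in cen.items():
        o.append(k+str([float(round(prof(im,x+dx,y+2)[0]-prof(a,x+dx,y+2)[0],1)) for dx in(-8,-6,-4,-2,0,2)]))
    print(n,o)
E
python3 x.py
```

```text
[ 0.  -0.3 -1.3] [0.6249 0.045  0.2145] 45.3
9:    c=cal(n);im=cv2.imread('pics/'+FN[n]+'.png');K=8
sC ['A[-0.2, -0.1, -0.1, -0.2, -0.2, -0.1]', 'B[0.3, 0.3, 0.1, 0.4, 0.4, 0.1]', 'C[0.8, 0.6, 0.5, 0.7, 0.6, 0.6]', 'D[-0.2, -0.1, -0.1, -0.1, -0.1, -0.1]', 'E[-0.2, 0.0, 0.0, -0.1, -0.1, 0.0]']
sD2 ['A[2.0, 0.0, 0.0, -0.2, 0.0, -0.1]', 'B[0.5, 0.4, 0.3, 0.5, 0.4, 0.1]', 'C[0.1, 0.0, -0.1, -0.1, 0.0, 0.0]', 'D[0.7, 0.6, 0.4, 0.6, 0.7, 0.7]', 'E[-0.1, 0.0, 0.0, 0.0, 0.0, 0.0]']
sF ['A[-0.2, -0.1, -0.2, -0.2, -0.1, -0.2]', 'B[0.3, 0.4, 0.2, 0.4, 0.3, 0.2]', 'C[0.0, 0.0, 0.0, -0.1, 0.0, 0.0]', 'D[-0.2, -0.1, -0.1, 0.0, 0.0, -0.1]', 'E[-0.1, 0.0, 0.0, -0.1, -0.1, -0.1]']
```

View pics/sFc.png

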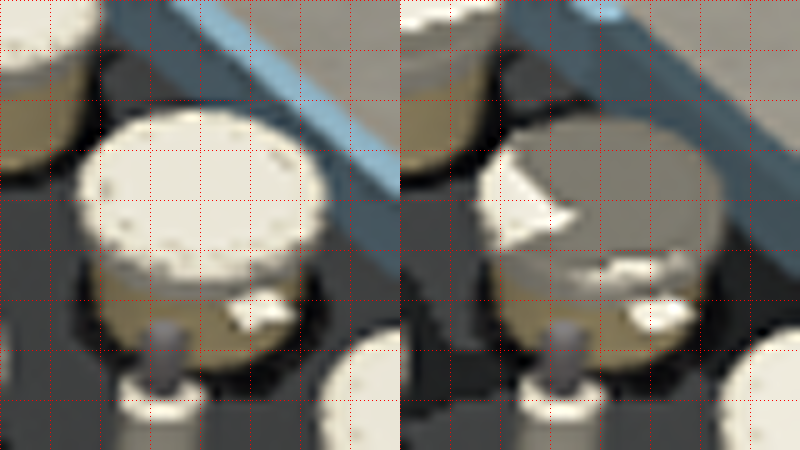

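```bash
python3 -c "
from h import *
c=cal('side');print(proj(c,[.627,.045,.076])-proj(c,[.627,.045,.066]))"
python3 - <<'E'
import cv2,numpy as np
# register B patch and others between side0 and sD2 (arm away from B) with ECC-like phase correlation
cen={'A':(261,156),'B':(282,170),'C':(307,191),'E':(273,211)}
a=cv2.cvtColor(cv2.imread('pics/side0.png'),6).astype(np.float32)
for n in('sC','sD2','sD'):
    b=cv2.cvtColor(cv2.imread(f'pics/{n}.png'),6).astype(np.float32)
    for k,(x,y) in cen.items():
        W=np.eye(2,3,dtype=np.float32)
        s=np.s_[y-18:y+10,x-16:x+17]
        try:
            cc,W=cv2.findTransformECC(a[s],b[s],W,cv2.MOTION_TRANSLATION,(3,200,1e-6));print(n,k,round(cc,3),W[:,2].round(2))
        except Exception as e: print(n,k,'x')
E
```

```text
[ 0.12732864 -2.43955322]
sC A 0.997 [0.04 0.08]
sC B 0.711 [-0.77  0.15]
sC C 0.688 [-2.36 11.33]
sC E 0.994 [0.04 0.18]
sD2 A 0.769 [2.   0.18]
sD2 B 0.993 [0.01 0.35]
sD2 C 0.999 [0.02 0.04]
sD2 E 0.999 [0.01 0.02]
sD A 0.733 [2.29 0.15]
sD B 0.993 [0.01 0.35]
sD C 0.999 [0.01 0.03]
sD E 0.998 [0.01 0.01]
```

{"name": "arm_command", "arguments": {
  "rows": [
    [[1,0,-60],0,1],
    [[0,0,-55],0,1],
    [[0,0,-13],0,1],
    [[0,0,-6],0,1],
    [[0,0,-6],0,1],
    [[0,0,-5],0,1],
    [[0,0,-3],0,1],
    [[0,0,0],0,1]
  ]
}}

```text
t: 46.35
tcp_pos: [0.6272, 0.045, 0.0733]
tool_rot: [-0.05, 0.999, -0.0, -0.0]
force: [-9.4, -0.7, 20.0]
finger_gap: 0.0
```

{"name": "arm_command", "arguments": {
  "rows": [
    [[0,0,-3],0,1],
    [[0,0,-2],0,1],
    [[0,0,0],0,1]
  ]
}}

```text
t: 46.72
tcp_pos: [0.6272, 0.045, 0.0697]
tool_rot: [-0.051, 0.999, -0.0, 0.0]
force: [-11.2, 0.1, 26.8]
finger_gap: -0.001
```

{"name": "arm_command", "arguments": {
  "rows": [
    [[0,0,-1.5],0,1],
    [[0,0,0],0,1]
  ]
}}

```text
t: 46.98
tcp_pos: [0.6273, 0.045, 0.069]
tool_rot: [-0.051, 0.999, -0.0, 0.0]
force: [-10.9, -0.6, 30.0]
finger_gap: -0.002
```

{"name": "arm_command", "arguments": {
  "rows": [
    [[0,0,10],0,1],
    [[0,0,20],0,1],
    [[0,0,60],0,1],
    [[0,0,60],0,1],
    [[0,60,0],0,1],
    [[0,60,0],0,1],
    [[0,60,0],0,1],
    [[0,0,0],0,1],
    [[0,0,0],0,1],
    [[0,0,0],0,1]
  ]
}}

```text
t: 48.22
tcp_pos: [0.6283, 0.2235, 0.2125]
tool_rot: [-0.049, 0.999, -0.0, 0.001]
force: [-0.1, -0.1, 0.2]
finger_gap: 0.001
```

```bash
python3 sd.py sG 282 173; python3 - <<'E'
from station import manip
import cv2
cv2.imwrite('pics/top10.png',manip.snapshot('top'))
E
for p in 0 1; do if [ $p = 0 ]; then sed "s/^P={}/P={};FN={'top':'top0','side':'side0'}/" fit.py>f0.py; else sed "s/^P={}/P={};FN={'top':'top10','side':'sG'}/" fit.py>f1.py;fi; done; python3 f0.py|tail -6; python3 f1.py|tail -6
```

```text
[ 0.9  0.2 -0.2] [0.6283 0.2233 0.2123] 48.275
0 [0.6158 0.157  0.082 ]
1 [0.6271 0.0459 0.0771]
2 [ 0.6385 -0.0719  0.0772]
3 [0.5048 0.0311 0.08  ]
4 [ 0.515  -0.0846  0.0806]
5 [0.4932 0.1435 0.0767]
0 [0.6169 0.1534 0.0806]
1 [0.6273 0.0459 0.0752]
2 [ 0.6386 -0.0719  0.077 ]
3 [0.505  0.0313 0.0798]
4 [ 0.515  -0.0847  0.0808]
5 [0.4939 0.1425 0.0764]
```

View pics/sGc.png

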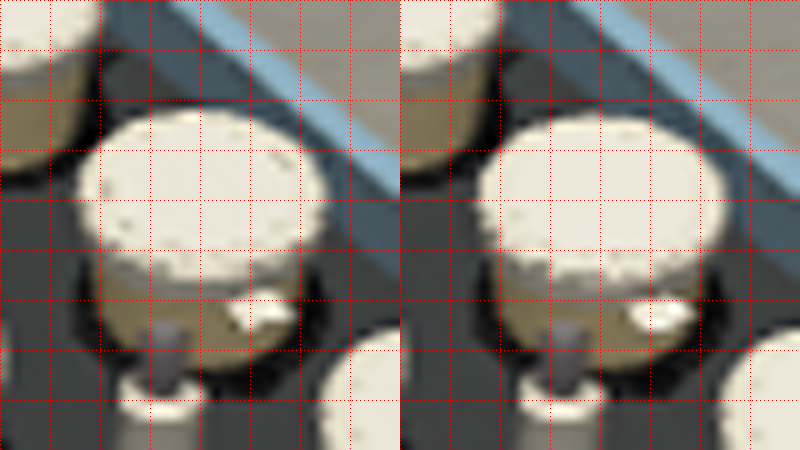

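View pics/sG.png

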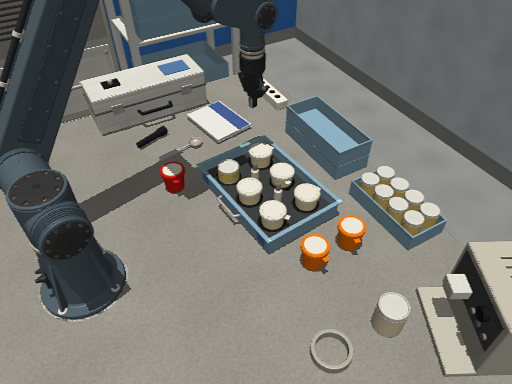

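```bash
python3 -c "
from station import manip
print(manip.sign_off())"
```

```text
the job is handed in; nothing more can be done
None
```

I took the far-middle lid (about x 0.627, y 0.045) as the loose one, pressed it at its middle and handed the job in at about 48 s. I can't confirm it succeeded: the checks on that lid only partly agree.

- **Light presses:** I pressed all five lids near the edge, with 8.4 N at most. The other four stayed level. In each of them the tub sank about 2 N/mm, from the same height on repeat presses. That points to four snapped-on lids.
- **Evidence for this lid:**
  - On the first edge press it gave softly, at about 1 N.
  - The side picture of that press suggests a tip of about 0.1 rad. I didn't see the rocking clearly; I worked that figure out later.
  - Afterwards its contact height was about 2 mm lower than before. It is the only lid that changed.
- **Final press:** I pressed it at its middle to about 26 N, then about 30 N. The force rose steadily with no visible snap. It was already rigid at three points near its edge before these presses.
- **Last checks:** The last pictures show it level and about 2 mm lower than at the start. Going fully home should be 4 mm, so this doesn't match. Either it seated during the light presses and the pictures understate the drop, or it isn't fully home. If it was a snapped-on lid after all, the final press was over the 12 N limit and the job fails.
- **Everything else:** In the last side picture nothing else looked moved, and the arm touched nothing when I handed in. The measured positions of lids C, D and E matched the start within 0.4 mm; the far-left lid (A) and the small can read up to about 4 mm off. The far-left lid's difference may come from the arm being above it.

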